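Fetch the doming cube from behind the pots

TASK

Fetch the brass doming cube from the back of the wooden caddy: first lift out the two pots that stand in front of it and stand both on the cork mat, then set the cube, same side up, in the middle of the steel plate with its sides square to the plate's. Once the cube is there, put each pot back in the caddy in the very place where it stood at the start; keep the pots upright throughout, and leave the small pot and the lump of wax on the bench where they are.

Things in the scene. Friction and masses are not known exactly. Their poses are not given: they have to be found in the camera images.
- caddy: Fixed wooden caddy, 236 (x) x 96 mm (y), floor top at z = 6 mm. Origin: centre of underside; +x to its closed back. One lane along x: from x = -110 to 20 mm it is 80 mm wide inside, sides 8 mm thick and 22 mm high, front lip 14 mm high; from x = 20 to 110 mm the rear bay, 64 mm wide inside, cheeks and back wall 56 mm high. Pots stand near x = -9 and -77 mm, either one in front.
- dome_cube: Loose solid brass doming cube, 48 x 48 x 48 mm, about 0.7 kg (up to 0.85 kg), with dished hollows in its faces. Origin: centre of its underside, z up; its sides are square to its x and y and nearly square to the caddy. It stands in the rear bay near the caddy's x = 52 mm, with 34 mm of room behind it and too little beside it for fingers: grasp along the caddy's x.
- wide_pot: Loose closed screw pot standing in the caddy, wide and squat: 62 mm across, 48 mm high (body 60 mm across up to z = 36 mm, lid 62 mm across above), about 0.12 kg, red lid. Its top stands above the caddy's low sides and can be grasped across the lane. Origin: centre of its underside, z up.
- tall_pot: Loose closed screw pot standing in the caddy, narrower and tall: 56 mm across, 70 mm high (body 54 mm across up to z = 52 mm, lid 56 mm across above), about 0.14 kg, blue-green lid. Its top stands above the caddy's low sides and can be grasped across the lane. Origin: centre of its underside, z up.
- side_mat: Fixed flat cork mat, 200 mm (its x) by 130 mm (its y), 3 mm thick, the side area for the pots. Origin: centre of its underside, on the bench; its top is at z = 3 mm. It lies to the left or to the right of the caddy.
- steel_plate: Fixed square hardened-steel plate, 69 x 69 mm, 15 mm thick, the place for the cube, lying on the other side of the caddy from the mat. Origin: centre of its underside, on the bench; its top is at z = 15 mm; x and y are square to its sides.
- small_pot: Loose bystander, to be left alone: the smallest screw pot, 49 mm across, 52 mm high, black lid, standing on the bench behind and to the left of the work. Origin: centre of its underside.
- wax: Loose bystander, to be left alone: faceted yellow lump of beeswax, 31 x 36 x 39 mm, on the bench behind and to the left of the work. Origin: centre of its underside.
Mind the look-alikes: they are no part of the job. Of the things that look like the steel_plate, take the one that is farthest to the robot's left at the start.

How it is judged (in metres and radians):
On the way, in this order (a step that is already met when the one before it is completed fails the run):
1. both pots stand upright and released on the cork mat while the cube is still in its place in the caddy (x of wide_pot in the frame of side_mat between -0.085 and 0.085 m and y of wide_pot in the frame of side_mat between -0.05 and 0.05 m and z of wide_pot in the frame of side_mat between -0.003 and 0.009 m and angle between each of wide_pot, tall_pot's own z axis and vertical below 0.1 rad and contact force between the fingers and wide_pot below 0.3 N and linear speed of each of wide_pot, tall_pot below 0.03 m/s and x of tall_pot in the frame of side_mat between -0.085 and 0.085 m and y of tall_pot in the frame of side_mat between -0.05 and 0.05 m and z of tall_pot in the frame of side_mat between -0.003 and 0.009 m and contact force between the fingers and tall_pot below 0.3 N and distance of dome_cube from where it was at the start of the episode below 0.02 m), for 0.2 s.
2. the cube stands released, centred and square on the steel plate while both pots still stand on the mat (horizontal distance between dome_cube and steel_plate below 0.012 m and z of dome_cube in the frame of steel_plate between 0.011 and 0.02 m and angle between dome_cube's own z axis and vertical below 0.08 rad and (angle between the x axis of dome_cube and the x axis of steel_plate, either way round below 0.17 rad or angle between the x axis of dome_cube and the y axis of steel_plate, either way round below 0.17 rad) and contact force between the fingers and dome_cube below 0.3 N and linear speed of each of dome_cube, wide_pot, tall_pot below 0.03 m/s and x of wide_pot in the frame of side_mat between -0.085 and 0.085 m and y of wide_pot in the frame of side_mat between -0.05 and 0.05 m and z of wide_pot in the frame of side_mat between -0.003 and 0.009 m and angle between each of wide_pot, tall_pot's own z axis and vertical below 0.1 rad and contact force between the fingers and wide_pot below 0.3 N and x of tall_pot in the frame of side_mat between -0.085 and 0.085 m and y of tall_pot in the frame of side_mat between -0.05 and 0.05 m and z of tall_pot in the frame of side_mat between -0.003 and 0.009 m and contact force between the fingers and tall_pot below 0.3 N), for 0.2 s.
At the end, for the whole second after the job is handed in: Cube same side up on the steel plate, within 12 mm of its centre and 10 degrees of square (any quarter turn); both pots upright in the caddy, each within 15 mm of where it stood at the start; all released and at rest (horizontal distance between dome_cube and steel_plate below 0.012 m and z of dome_cube in the frame of steel_plate between 0.011 and 0.02 m and angle between dome_cube's own z axis and vertical below 0.08 rad and (angle between the x axis of dome_cube and the x axis of steel_plate, either way round below 0.17 rad or angle between the x axis of dome_cube and the y axis of steel_plate, either way round below 0.17 rad) and contact force between the fingers and dome_cube below 0.3 N and linear speed of each of dome_cube, wide_pot, tall_pot below 0.03 m/s and distance of each of wide_pot, tall_pot from where it was at the start of the episode below 0.015 m and angle between each of wide_pot, tall_pot's own z axis and vertical below 0.1 rad and contact force between the fingers and wide_pot below 0.3 N and contact force between the fingers and tall_pot below 0.3 N); the robot touches nothing.
It fails at once if a pot is tipped over (angle between any of wide_pot, tall_pot's own z axis and vertical above 0.5 rad).
It fails at once if the small pot or the wax on the bench is shifted by more than 30 mm (distance of any of small_pot, wax from where it was at the start of the episode above 0.03 m).
It also fails if it takes over 112 s, if anything falls off the work surface, if the arm or the gripper's body presses on something with over 40 N, if the wrist force passes 120 N, or if a joint passes its speed limit or range.

ROBOT

A 6-joint arm with a two-finger parallel gripper is mounted at the origin on a cart in front of the work surface, level with it; the furniture and walls round the work are solid. World frame = base frame: x ahead of the robot, y to its left, z up, the work surface at z = 0. Lengths are in mm, angles in rad, forces in N, time in s.
With the tool pointing down it reaches from about 350 to 975 mm from the base axis. Payload 7.1 kg.
Tool frame: the origin (TCP) lies at the very end of the fingers, on their centre line; the grasp point (between the pads) lies 19 mm behind it (ctrl.grip_point_offset is the distance from the TCP to the grasp point, in mm); z points along the fingers, y is the direction in which the jaws open and shut (so a half turn about z gives the same grasp; the last joint's range is limited). The gripper opens to 88 mm and grips with 3 to 60 N. Pads are 20 mm wide; open, the fingers measure 115 mm over their backs; the gripper's body (75 mm by 178 mm) begins 61 mm behind the grasp point.
Start: joints at [1.179, 0.423, 1.63, -0, 1.089, -0.019], TCP at [227.608, 582.064, 191.975] pointing down, gripper open.
Joint ranges: [-3, 3], [-0.9, 2.11], [0.09, 2.58], [-1.31, 4.45], [0.11, 2.69], [-2.54, 2.54]. Speed limits (rad/s): [2.39, 2.39, 3.01, 3.14, 3.14, 3.14].

INTERFACE

Orientations are given as a rotation vector (axis times angle).
In Python, from workcell import ctrl gives the robot as it stands.
- The arm moves only by the tool move_arm, never from a script. Its argument "increments" is one flat list of numbers, 5 for each row, row after row: the closure in counts, from 0 (fully open) to 255 (shut), then the shift along the tool's x, y, z in mm, then the turn about the tool's z in degrees. In form: [grip, dx, dy, dz, yaw, grip, dx, dy, dz, yaw, ...]. A call has 1 to 12 rows; each row is the pose to reach, as a shift and turn from the pose measured when the call began, along the tool's axes at that moment; what a row does not reach only later rows make up. A row lasts 1/8 s, in which the tool goes at most 62.5 mm and 10.7 degrees, less where a joint would pass 70% of its speed; a pose out of reach is approached as far as the arm can. A call with a gripper value outside its range is refused whole. The fingers move at their own pace and stop on an object; the grip force is fixed at half the most. Time passes only in rows, so rows that repeat a pose let the fingers close. It gives the time, the measured TCP pose, the force and the opening at its end, in the units of the state.
- ctrl.get_obs(): the state, without advancing time (a new reading comes with each control period).
- ctrl.get_image(name): name is "scene" or "top" or "wrist"; returns a dict with "frame" (384x512x3 uint8, red, green, blue), "vertical_fov" (degrees; the focal length in pixels is half the picture's height over the tangent of half this angle, whatever the lens; pixels are square), "cx", "cy" (the principal point, pixels), "pose" (4x4, takes a point from camera to world coordinates); the wrist camera has in their place "mount" (4x4, takes a point from camera to tool coordinates, whose origin is the TCP and whose axes are the flange's). Camera axes: x right, y down, z forward; pixel columns grow to the right and rows downward; lengths in mm; the calibration is good to about 2 mm. A picture is of the moment at which its call begins: read the wrist's pose just before it. There is no depth.
- ctrl.close_job(): hands the job in, once; it reports no verdict.
The state is a dict: "t": time; "qpos": joint angles; "qvel": joint speeds; "joint_torque": joint torques, N m; "ee_pos": TCP position; "orientation": TCP orientation; "ft_force": force on the tool from outside, world axes, zero at the start; "moment": the same for the moment, N m; "width": finger opening in mm.
Only numpy, scipy, OpenCV 4.12 (cv2) and the standard library are available. Lean on these libraries where they do the work, as an engineer would, in place of code of your own. Each camera call takes 0.05 s, during which the arm holds its last target.

## Working session

There is one attempt and no reset: what is moved stays moved. The work goes in short steps, Python scripts to look and compute and a tool call to move; the robot and the scene stay as the last step left them, time stands still between calls to the robot, and variables do not carry over. Pictures are saved under pics/ and viewed, and the job is handed in when it is done.

Besides the shell and the picture viewer there is one more tool, called after ">>>" as a command line: name --argument value ..., lists and objects as JSON in quotes. move_arm: Moves the arm, as the interface text tells. Its arguments: {"type":"object","properties":{"increments":{"type":"array","items":{"type":"number"}}},"required":["increments"]}

```bash
ls; mkdir -p pics
python3 - <<'E'
from workcell import ctrl
import cv2,numpy as np
print(ctrl.get_obs(), ctrl.grip_point_offset)
for n in ["scene","top","wrist"]:
    d=ctrl.get_image(n); cv2.imwrite(f"pics/{n}0.png",d["frame"][:,:,::-1])
    print(n,{k:v for k,v in d.items() if k!="frame"})
E
```

```text
pics
{'t': 0.0, 'qpos': array([ 1.17900060e+00,  4.23848725e-01,  1.63070536e+00, -1.12168531e-05,
        1.08859070e+00, -1.89992966e-02]), 'qvel': array([-0.00181512,  0.00144096, -0.00138261, -0.00025814,  0.00218725,
       -0.00014712]), 'joint_torque': array([ 8.38277192e-04, -5.44631302e+01, -2.73665947e+01,  6.43760199e-02,
        2.26516742e-02, -1.13534604e-04]), 'ee_pos': array([227.38238276, 581.51062617, 191.19077678]), 'orientation': array([-5.82137105e-01, -3.08687337e+00,  2.38978126e-03]), 'ft_force': array([ 0.1381546 , -0.35181554, -0.17604452]), 'moment': array([ 0.03993224, -0.05419929,  0.04281479]), 'width': 87.50846913665912} 18.700000000000003
scene {'vertical_fov': 51.976789028410224, 'cx': 255.9616757182789, 'cy': 189.65848566546407, 'pose': array([[-8.60864789e-01, -3.89140256e-01,  3.27843982e-01,
         1.62177729e+02],
       [-5.08776006e-01,  6.67996847e-01, -5.43071992e-01,
         5.50020599e+02],
       [-7.66757204e-03, -6.34310707e-01, -7.73040190e-01,
         1.03715758e+03],
       [ 0.00000000e+00,  0.00000000e+00,  0.00000000e+00,
     
[... 210 characters left out ...]
     [-9.99731210e-01, -2.20772109e-02,  7.07839822e-03,
        -1.75243613e+02],
       [-3.73733479e-03, -1.47854726e-01, -9.89002028e-01,
         1.56327744e+03],
       [ 0.00000000e+00,  0.00000000e+00,  0.00000000e+00,
         1.00000000e+00]])}
wrist {'vertical_fov': 61.913633884840664, 'cx': 251.95686322384475, 'cy': 192.36432891253796, 'mount': array([[ 7.44759944e-04, -9.60332239e-01, -2.78857374e-01,
         7.68749878e+01],
       [ 9.99999715e-01,  6.81774455e-04,  3.22852292e-04,
         8.53403599e-02],
       [-1.19927630e-04, -2.78857535e-01,  9.60332474e-01,
        -1.91851701e+02],
       [ 0.00000000e+00,  0.00000000e+00,  0.00000000e+00,
         1.00000000e+00]])}
```

View pics/scene0.png

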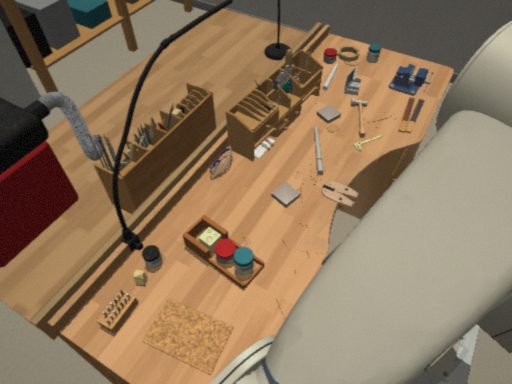

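View pics/top0.png

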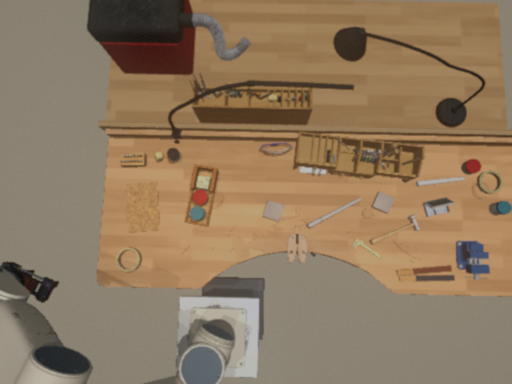

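View pics/wrist0.png

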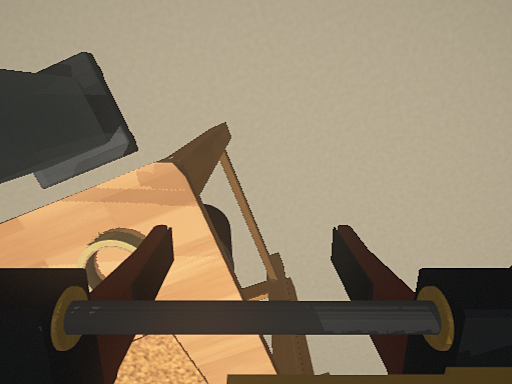

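The scene picture shows the red pot at (225,250), the blue-green pot at (243,262) and the cube at (209,237). The mat is at (188,335). The top picture shows two similar grey plates, at (272,211) and (383,202). The description picks the leftmost, (272,211). The lamp's cable and head hang near (135,240) in the scene picture.

```bash
cat > h.py <<'E'
from workcell import ctrl
import cv2,numpy as np
from scipy.spatial.transform import Rotation as R
def cam(n):
    o=ctrl.get_obs(); d=ctrl.get_image(n); 
    if n=="wrist":
        T=np.eye(4);T[:3,:3]=R.from_rotvec(o["orientation"]).as_matrix();T[:3,3]=o["ee_pos"];P=T@d["mount"]
    else: P=d["pose"]
    return d["frame"],192/np.tan(np.radians(d["vertical_fov"]/2)),d["cx"],d["cy"],P
def ray(c,u,v,z):
    _,f,cx,cy,P=c
    r=P[:3,:3]@np.array([(u-cx)/f,(v-cy)/f,1]);o=P[:3,3]
    return (o+r*(z-o[2])/r[2])[:2]
def proj(c,p):
    _,f,cx,cy,P=c
    q=P[:3,:3].T@(np.array(p)-P[:3,3]);return np.array([f*q[0]/q[2]+cx,f*q[1]/q[2]+cy])
def crop(c,name,u0,v0,u1,v1,s):
    cv2.imwrite("pics/"+name,cv2.resize(c[0][v0:v1,u0:u1,::-1],None,fx=s,fy=s,interpolation=cv2.INTER_CUBIC))
E
python3 - <<'E'
from h import *
t=cam("top");s=cam("scene")
for n,u,v,z in [("plateL",272,211,15),("plateR",383,202,15),("wide",200,198,48),("tall",197,213,70),("cube",203,180,54),("mat",143,207,3),("base",218,340,0)]: print(n,ray(t,u,v,z).round())
for n,u,v,z in [("plateL",286,193,15),("wide",225,246,48),("tall",243,256,70),("cube",209,237,54),("mat",188,335,3)]: print("s",n,ray(s,u,v,z).round())
crop(t,"topc.png",110,130,310,270,4);crop(s,"scc.png",130,170,310,290,4)
E
```

```text
plateL [ 498. -206.]
plateR [ 545. -660.]
wide [541.  85.]
tall [479.  91.]
cube [614.  76.]
mat [504. 327.]
base [-14.  -4.]
s plateL [ 502. -206.]
s wide [552.  83.]
s tall [482.  95.]
s cube [607.  84.]
s mat [504. 335.]
```

View pics/topc.png

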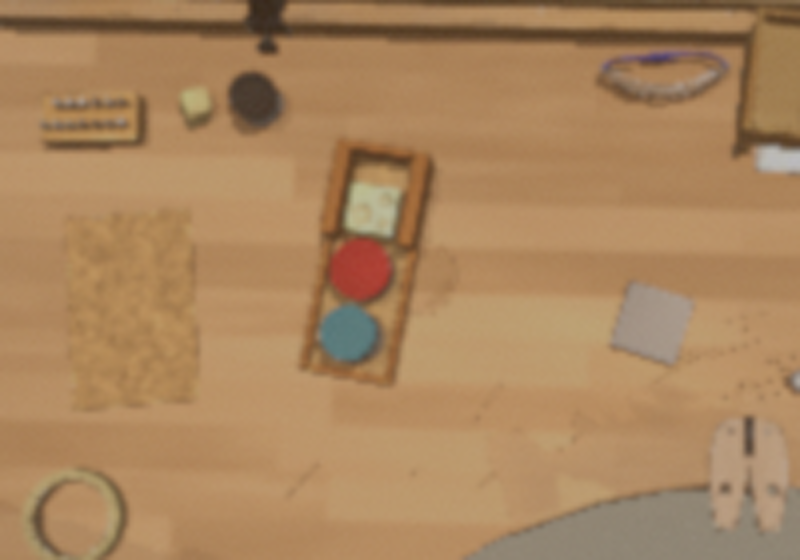

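View pics/scc.png

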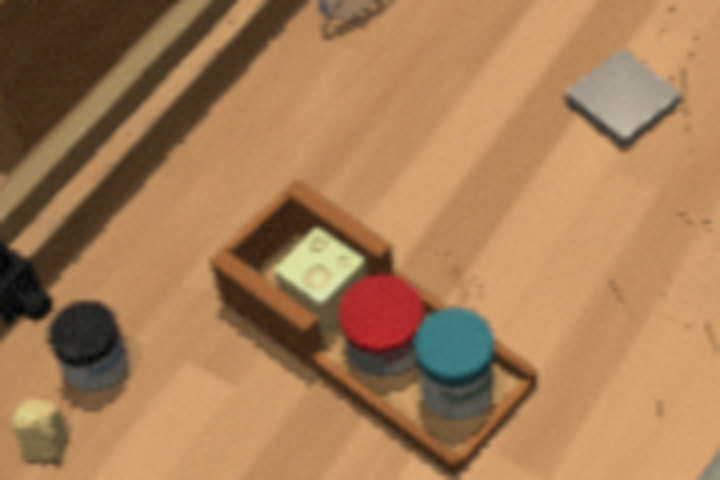

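```bash
cat >> h.py <<'E'
def go(x,y,z,yawdir=None):
    """yawdir: world angle deg for tool y axis (mod 180)"""
    o=ctrl.get_obs();M=R.from_rotvec(o["orientation"]).as_matrix()
    d=M.T@(np.array([x,y,z])-o["ee_pos"])
    a=0
    if yawdir is not None:
        cur=np.degrees(np.arctan2(M[1,1],M[0,1])); a=-(yawdir-cur); a=(a+90)%180-90
    print("inc dxyz",d.round(1),"yaw",round(a,1),"| q6",o["qpos"][5].round(3),"t",o["t"])
def tri(cs,uvs):
    A=[];b=[]
    for c,(u,v) in zip(cs,uvs):
        _,f,cx,cy,P=c;r=P[:3,:3]@np.array([(u-cx)/f,(v-cy)/f,1]);r/=np.linalg.norm(r)
        Q=np.eye(3)-np.outer(r,r);A.append(Q);b.append(Q@P[:3,3])
    return np.linalg.lstsq(np.vstack(A),np.hstack(b),rcond=None)[0]
E
python3 - <<'E'
from h import *
t=cam("top");s=cam("scene")
print("lamp",tri([t,s],[(177,137),(133,241)]))
c=[ray(t,195,165,56),ray(t,218,168.8,56),ray(t,185,222.5,14),ray(t,208,226,14)];print(np.round(c))
b=(c[0]+c[1])/2;f=(c[2]+c[3])/2;print("cent",(b+f)/2,"yaw",np.degrees(np.arctan2(*(b-f)[::-1])),np.linalg.norm(b-f))
pc=lambda u,v:(110+u/4,130+v/4)
p=np.array([ray(t,*pc(*q),15) for q in [(630,282),(693,300),(675,364),(612,345)]]);print(p.round(),p.mean(0),np.degrees(np.arctan2(*(p[0]-p[3])[::-1])),np.degrees(np.arctan2(*(p[1]-p[2])[::-1])))
m=np.array([ray(t,*pc(*q),3) for q in [(65,213),(190,210),(198,402),(73,408)]]);print(m.round(),m.mean(0))
M=R.from_rotvec(ctrl.get_obs()["orientation"]).as_matrix();print(M.round(2))
go(500,90,250,90)
E
```

```text
lamp [800.64788055 198.46889587  32.12875855]
[[674. 111.]
 [661.  17.]
 [443. 148.]
 [431.  53.]]
cent [552.38078368  81.97543481] yaw -9.06814663691925 233.3162266626655
[[ 541. -187.]
 [ 524. -252.]
 [ 458. -234.]
 [ 476. -170.]] [ 499.60306046 -210.67679933] -14.64912527536902 -14.762764592909985
[[601. 404.]
 [608. 273.]
 [409. 253.]
 [400. 380.]] [504.40413416 327.5250492 ]
[[-0.93  0.36 -0.  ]
 [ 0.36  0.93 -0.  ]
 [ 0.   -0.   -1.  ]]
inc dxyz [-432.9 -358.9  -58.1] yaw -21.4 | q6 -0.019 t 0.35
```

Run:
```python
from h import *
go(470,90,300,81)
```

```text
inc dxyz [-405.  -369.9 -108.1] yaw -12.4 | q6 -0.019 t 0.35
```

>>> move_arm --increments '[0,-20,-20,-60,-2,0,-60,-55,-100,-4,0,-100,-90,-108,-6,0,-140,-128,-108,-8,0,-180,-165,-108,-10,0,-225,-205,-108,-12,0,-270,-246,-108,-12,0,-315,-287,-108,-12,0,-360,-328,-108,-12,0,-395,-360,-108,-12,0,-405,-370,-108,-12,0,-405,-370,-108,-12]'

```text
t: 1.85
ee_pos: [469.9, 89.7, 299.9]
orientation: [-0.259, -3.13, 0.0]
ft_force: [0.1, 0.5, -0.2]
width: 87.5
```

Run:
```python
from h import *
c=cam("wrist");crop(c,"w1.png",0,0,512,384,1.5)
o=ctrl.get_obs();print(o["ee_pos"],o["orientation"],o["t"])
import pickle;pickle.dump(c,open("w1.pkl","wb"))
```

```text
[469.62943154  90.43932516 299.82737451] [-2.56925155e-01 -3.13048955e+00 -9.59940604e-05] 1.9
```

View pics/w1.png

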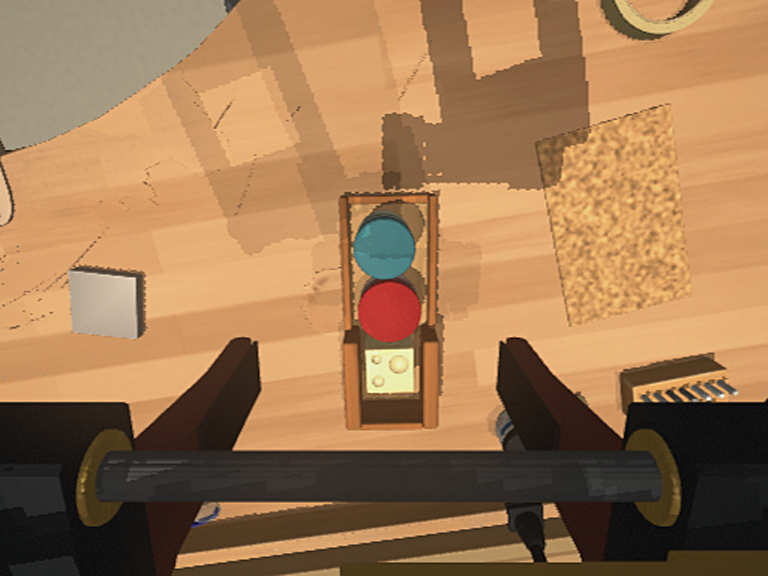

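```bash
cat > fit.py <<'E'
from h import *
from scipy.optimize import least_squares
def lidfit(c,col,D,z0,z1,x0):
    hsv=cv2.cvtColor(c[0],cv2.COLOR_RGB2HSV)
    if col=="red": m=((hsv[...,0]<6)|(hsv[...,0]>172))&(hsv[...,1]>150)&(hsv[...,2]>60)
    else: m=(hsv[...,0]>85)&(hsv[...,0]<110)&(hsv[...,1]>80)&(hsv[...,2]>30)
    m=m.astype(np.uint8);n,l,st,ce=cv2.connectedComponentsWithStats(m)
    u=proj(c,[*x0,z1]);k=min(range(1,n),key=lambda i:np.hypot(*(ce[i]-u))-(st[i,4]>150)*1000)
    cnt=cv2.findContours((l==k).astype(np.uint8),cv2.RETR_EXTERNAL,cv2.CHAIN_APPROX_NONE)[0][0]
    mo=cv2.moments(cv2.convexHull(cnt));t=np.array([mo["m10"]/mo["m00"],mo["m01"]/mo["m00"]])
    th=np.linspace(0,2*np.pi,60)
    def model(p):
        pts=np.array([proj(c,[p[0]+D/2*np.cos(a),p[1]+D/2*np.sin(a),z]) for z in(z0,z1) for a in th],np.float32)
        h=cv2.convexHull(pts);q=cv2.moments(h);return np.array([q["m10"]/q["m00"],q["m01"]/q["m00"]]),q["m00"]
    r=least_squares(lambda p:model(p)[0]-t,x0)
    return r.x,mo["m00"]/model(r.x)[1]
E
python3 - <<'E'
from fit import *
import pickle
w=pickle.load(open("w1.pkl","rb"));t=cam("top")
for n,c in(("w",w),):
    print(n,"wide",lidfit(c,"red",62,42,54,[545,84]),"tall",lidfit(c,"teal",56,58,76,[482,93]))
q=lambda u,v,z:ray(w,u/1.5,v/1.5,z)
print("mat",[q(*a,3).round() for a in[(536,140),(670,104),(691,294),(570,326)]])
crop(w,"w1c.png",220,120,300,290,3.5);crop(w,"w1p.png",35,165,110,235,8)
E
```

```text
w wide (array([544.82124006,  88.31905197]), 0.9227309801368362) tall (array([478.92978463,  93.72311594]), 0.8653060835915514)
mat [array([411., 256.]), array([399., 384.]), array([594., 407.]), array([610., 278.])]
```

View pics/w1c.png

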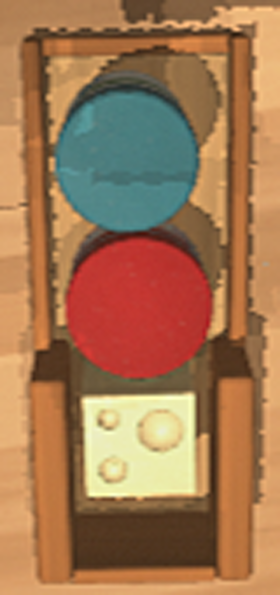

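View pics/w1p.png

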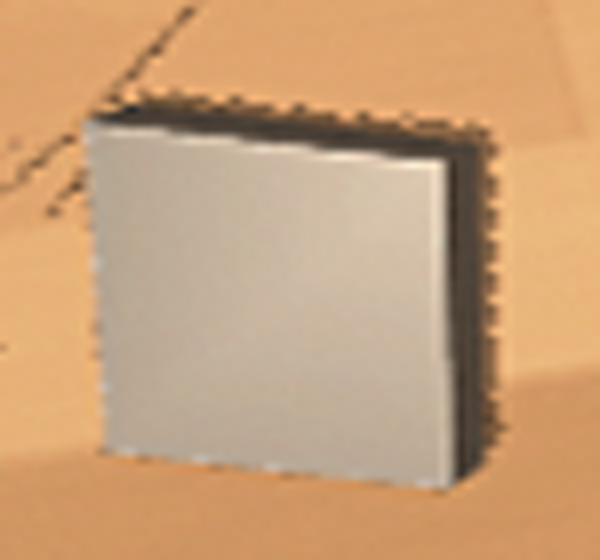

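Run:
```python
from h import *
import pickle
w=pickle.load(open("w1.pkl","rb"))
q=lambda u,v,z:ray(w,220+u/3.5,120+v/3.5,z)
print("tall",q(127,160,76),"wide",q(139,307,54), np.hypot(*(q(197,160,76)-q(57,160,76))),np.hypot(*(q(211,307,54)-q(67,307,54))))
k=np.array([q(*a,54) for a in[(83,397),(195,392),(198,494),(88,498)]]);print("cube",k.round(),k.mean(0))
ang=lambda a,b:np.degrees(np.arctan2(*(b-a)[::-1]))
print([ang(k[0],k[3]),ang(k[1],k[2]),ang(k[1],k[0])-90,ang(k[2],k[3])-90])
d=np.array([q(25,37,14),q(250,37,14),q(38,580,56),q(248,580,56)]);print(d.round());f=(d[0]+d[1])/2;b=(d[2]+d[3])/2
print("caddy",(f+b)/2,ang(f,b),np.hypot(*(b-f)))
p=lambda u,v:ray(w,35+u/8,165+v/8,15)
k=np.array([p(*a) for a in[(87,118),(447,158),(452,490),(103,450)]]);print("plate",k.round(),k.mean(0),[ang(k[0],k[3]),ang(k[1],k[2]),ang(k[0],k[1])-90,ang(k[3],k[2])-90])
go(480,94.5,95,81)
```

```text
tall [477.95766371  94.45962712] wide [544.0632267   89.06280699] 52.819746562808895 59.4109674372554
cube [[580.  59.]
 [585. 106.]
 [633. 101.]
 [627.  53.]] [606.2484601   80.04740994]
[np.float64(-7.203453961730396), np.float64(-6.671791062490671), np.float64(-186.6551771267123), np.float64(-187.10495295849367)]
[[432.  59.]
 [447. 153.]
 [662.  25.]
 [677. 117.]]
caddy [554.43602273  88.44282393] -8.679450959737846 233.01771687100444
plate [[ 459. -228.]
 [ 478. -163.]
 [ 544. -183.]
 [ 525. -248.]] [ 501.51054663 -205.55796943] [np.float64(-16.95999474970406), np.float64(-16.57138245012315), np.float64(-16.077738186994253), np.float64(-16.558468117808502)]
inc dxyz [ -9.9   5.3 204.9] yaw -0.3 | q6 -1.242 t 1.95
```

>>> move_arm --increments '[0,-9,5,50,0,0,-9,5,110,0,0,-9,5,165,0,0,-9,5,205,0,0,-9,5,235,0,0,-9,5,252,0,0,-9,5,252,0,255,-9,5,252,0,255,-9,5,252,0,255,-9,5,252,0,255,-9,5,252,0,255,-9,5,252,0]'

```text
t: 3.45
ee_pos: [479.1, 94.3, 48.0]
orientation: [-0.256, -3.131, -0.0]
ft_force: [0.2, -0.2, 0.3]
width: 41.4
```

Run:
```python
from h import *
o=ctrl.get_obs();print(o["ee_pos"],o["ft_force"],o["width"],o["t"])
c=cam("wrist");crop(c,"w2.png",0,0,512,384,1.5);go(550,325,130,81)
```

```text
[479.12301222  94.28632125  48.0009565 ] [ 0.18483996 -0.15575862  0.27137126] 41.434451337564404 3.45
inc dxyz [-32.5 239.2 -82.1] yaw -0.3 | q6 -1.238 t 3.5
```

View pics/w2.png

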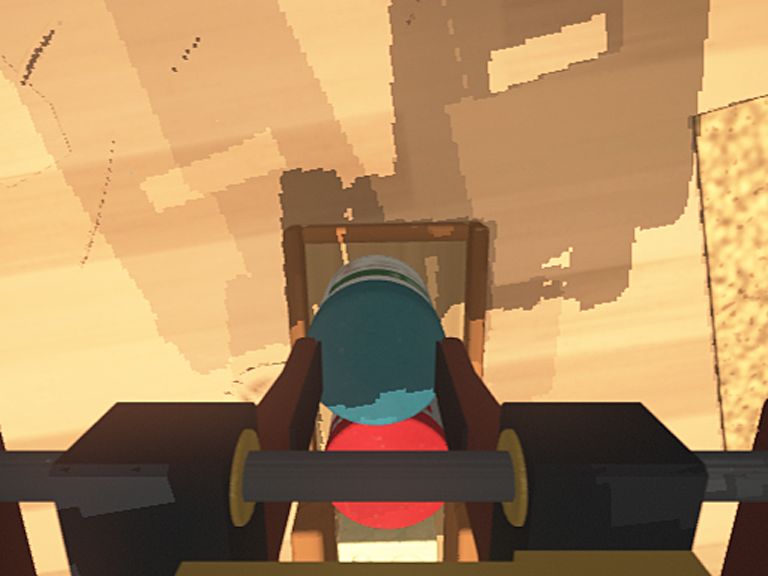

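Run:
```python
from h import *
c=cam("wrist")
print(ray(c,378/1.5,352/1.5,76),ray(c,310/1.5,352/1.5,76),ray(c,443/1.5,352/1.5,76),ray(c,378/1.5,425/1.5,76),ray(c,378/1.5,280/1.5,76))
print(proj(c,[479,94,48])*1.5,proj(c,[479,94,67])*1.5)
print(ctrl.get_obs()["width"])
crop(c,"w3.png",180,140,340,300,4.5)
```

```text
[474.342414    95.31789141] [470.28304687  70.52893952] [478.22301398 119.01518288] [504.54143641  90.37752357] [447.15232732  99.76601652]
[376.69216821 335.86129579] [376.58458267 354.03193797]
33.44875128678473
```

View pics/w3.png

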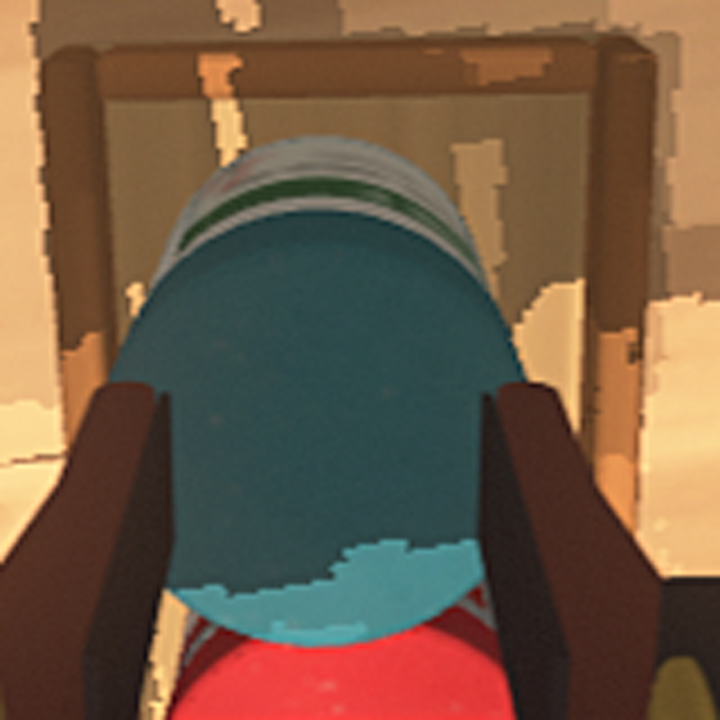

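Run:
```python
from h import *
import pickle
o=ctrl.get_obs();print(o["ee_pos"],o["ft_force"],o["width"],o["qpos"].round(3),o["t"])
w=pickle.load(open("w1.pkl","rb"));s=cam("scene");t=cam("top")
W=lambda u,v:(220+u/3.5,120+v/3.5)
print("tall",tri([w,s],[W(127,160),(130+454/4,170+337/4)]))
print("wide",tri([w,s],[W(139,307),(130+382/4,170+313/4)]))
print("cube",tri([w,s],[W(141,446),(130+320/4,170+265/4)]))
crop(s,"s4.png",130,170,310,290,4)
print(ctrl.get_obs()["width"])
```

```text
[479.0500488   94.25848359  47.87751345] [0.85880235 0.10283105 0.20256421] 33.44875128678473 [ 0.17   0.459  2.016  0.     0.667 -1.238] 3.55
tall [478.15172423  94.93947787  81.76796712]
wide [545.9279598   88.90166149  48.64987489]
cube [606.31967295  80.03566393  53.39269727]
25.54572012372687
```

View pics/s4.png

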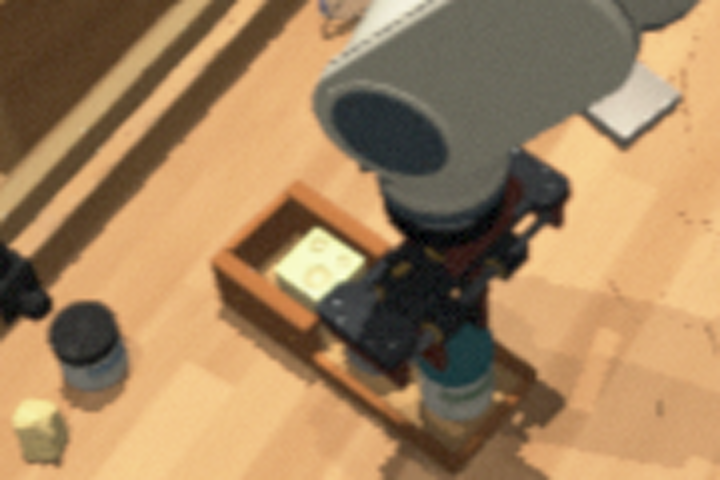

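Run:
```python
from h import *
im=cv2.imread("pics/s4.png")
cv2.imwrite("pics/s4b.png",cv2.resize(im[250:450,300:550],None,fx=3,fy=3,interpolation=cv2.INTER_CUBIC))
s=cam("scene")
for p in [[479,94,48],[479,94,67],[479,94,76],[479,94,86]]:
    q=(proj(s,p)-[130,170])*4;print(p,((q-[300,250])*3).round())
print(ctrl.get_obs()["width"],ctrl.get_obs()["ft_force"])
```

```text
[479, 94, 48] [471. 331.]
[479, 94, 67] [469. 290.]
[479, 94, 76] [467. 271.]
[479, 94, 86] [466. 249.]
21.33292844107141 [-1.03175241 -0.90868921  0.4437586 ]
```

View pics/s4b.png

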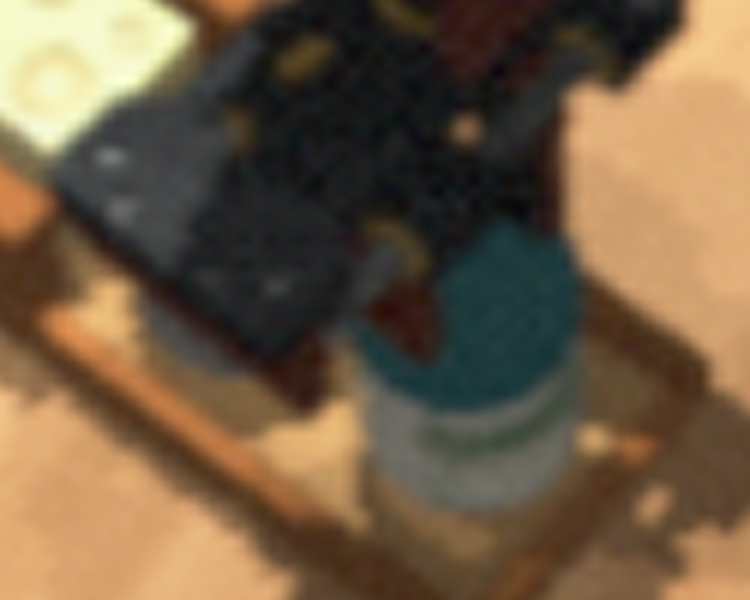

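Run:
```python
from h import *
s=cam("scene")
for z in (48,57,67,77,87):
  print(z,[((((proj(s,[x,y,z])-[130,170])*4-[300,250])*3).round()).tolist() for x,y in ((469,109),(469,122),(489,109),(489,122))])
print(ctrl.get_obs()["width"],ctrl.get_obs()["ft_force"])
```

```text
48 [[474.0, 399.0], [445.0, 442.0], [402.0, 361.0], [372.0, 403.0]]
57 [[473.0, 380.0], [443.0, 424.0], [400.0, 342.0], [370.0, 385.0]]
67 [[471.0, 359.0], [442.0, 403.0], [398.0, 320.0], [368.0, 363.0]]
77 [[470.0, 338.0], [440.0, 381.0], [396.0, 299.0], [366.0, 342.0]]
87 [[469.0, 316.0], [439.0, 360.0], [394.0, 277.0], [364.0, 320.0]]
17.36886931830948 [-0.04026132  0.42675744 -0.29596529]
```

Width went below the lid's 56 mm with no force. In the scene crop the tip, near (430,362), sits above the lid. So the fingertips are about 30 mm higher than the TCP reading suggests. I'll probe this gently before trusting the TCP z.

>>> move_arm --increments '[255,0,0,2,0,255,0,0,4,0,255,0,0,4,0]'

```text
t: 4.12
ee_pos: [480.0, 94.6, 45.5]
orientation: [0.255, 3.13, 0.001]
ft_force: [-4.6, 0.6, 22.6]
width: 0.2
```

>>> move_arm --increments '[255,0,0,-10,0,0,0,0,-30,0,0,0,0,-35,0,0,0,0,-35,0,0,0,0,-35,0,0,0,0,-35,0,0,0,0,-35,0,0,0,0,-35,0,0,0,0,-35,0]'

```text
t: 5.25
ee_pos: [479.9, 94.6, 80.5]
orientation: [0.256, 3.13, 0.001]
ft_force: [-0.8, -0.4, 0.2]
width: 77.1
```

Run:
```python
from fit import *
o=ctrl.get_obs();print(o["ee_pos"],o["ft_force"],o["width"],o["t"])
c=cam("wrist");crop(c,"w5.png",0,0,512,384,1.5)
go(479,94.5,20,81)
t=cam("scene");crop(t,"s5.png",180,200,290,290,7)
for z in (80,110): print([((proj(t,[x,y,z])-[180,200])*7).round().tolist() for x,y in ((469,138),(489,138),(469,50))])
```

```text
[479.88202621  94.59707453  80.47204217] [-0.79512544 -0.38340512  0.22858793] 77.06524068523187 5.25
inc dxyz [ 0.9 -0.3 60.5] yaw -0.3 | q6 -1.238 t 5.3
[[410.0, 478.0], [366.0, 455.0], [526.0, 309.0]]
[[406.0, 440.0], [362.0, 416.0], [525.0, 269.0]]
```

View pics/w5.png

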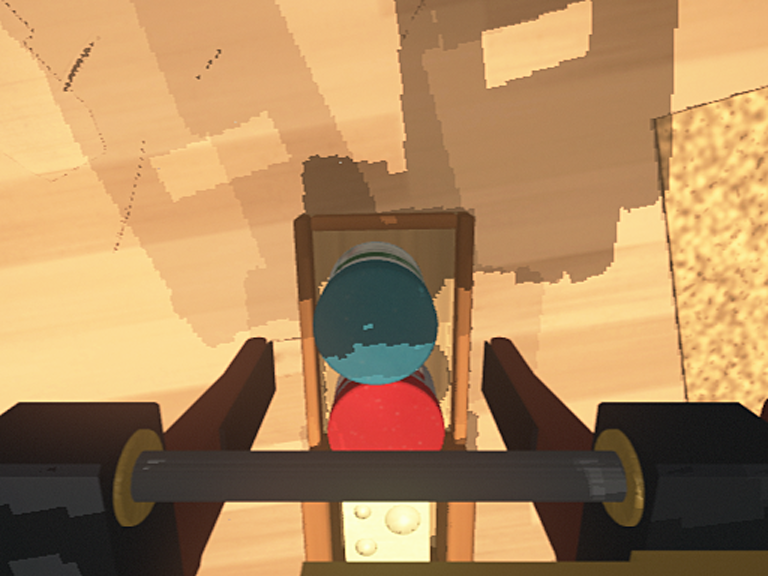

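View pics/s5.png

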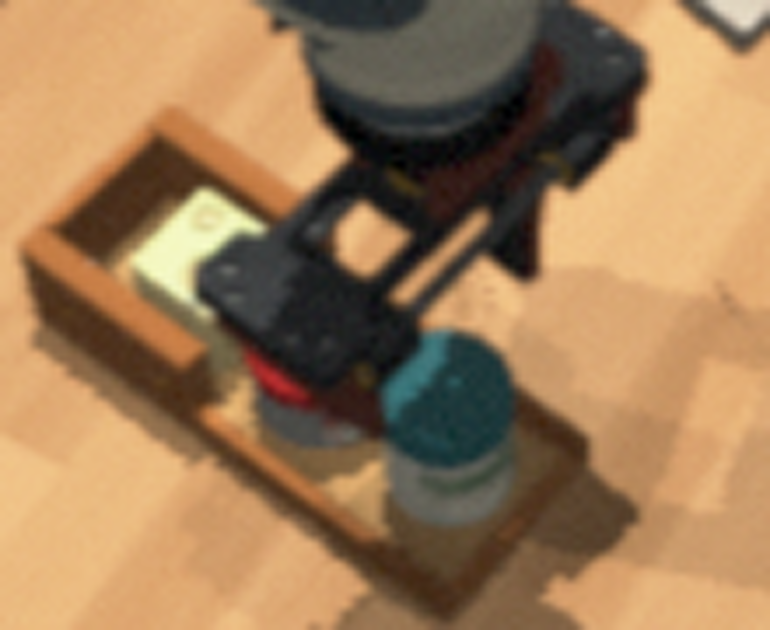

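Run:
```python
from h import *
c=cam("wrist");q=lambda u,v,z:ray(c,u/1.5,v/1.5,z)
print(q(377,384,76),q(315,325,76),q(437,325,76))
o=ctrl.get_obs();print(o["width"])
```

```text
[504.63603389  90.38805547] [472.23577927  68.34817128] [480.82947533 120.77628568]
87.06340483386691
```

>>> move_arm --increments '[0,2,0,20,0,0,2,0,40,0,0,2,0,55,0,0,2,0,62,0,0,2,0,62,0,255,2,0,62,0,255,2,0,62,0,255,2,0,62,0,255,2,0,62,0,255,2,0,62,0]'

```text
t: 6.65
ee_pos: [478.2, 94.9, 18.8]
orientation: [0.255, 3.13, 0.001]
ft_force: [-0.8, -1.2, 3.8]
width: 55.2
```

Run:
```python
from h import *
o=ctrl.get_obs();print(o["ee_pos"],o["ft_force"],o["width"],o["t"])
go(555,325,120,81)
```

```text
[478.17036492  94.9495982   18.77027753] [-0.76379652 -1.20755781  3.75791897] 55.182674096648576 6.65
inc dxyz [ -38.7  239.5 -101. ] yaw -0.3 | q6 -1.237 t 6.65
```

>>> move_arm --increments '[255,0,0,-30,0,255,0,0,-70,0,255,0,20,-100,0,255,-5,60,-100,0,255,-12,110,-100,0,255,-18,160,-100,0,255,-24,210,-100,0,255,-28,240,-100,0,255,-28,249,-80,0,255,-28,249,-50,0,255,-28,249,-25,0,255,-28,249,-10,0]'

```text
t: 8.15
ee_pos: [544.3, 334.1, 26.1]
orientation: [-0.256, -3.129, 0.003]
ft_force: [0.4, 0.4, -1.7]
width: 55.2
```

Run:
```python
from h import *
o=ctrl.get_obs();print(o["ee_pos"],o["ft_force"],o["width"],o["t"])
c=cam("wrist");crop(c,"w6.png",0,0,512,384,1.5);t=cam("top");crop(t,"t6.png",110,130,310,270,4)
```

```text
[544.27539397 334.13259223  26.14974939] [ 0.40703127  0.40025242 -1.74441089] 55.24757223705467 8.15
```

View pics/w6.png

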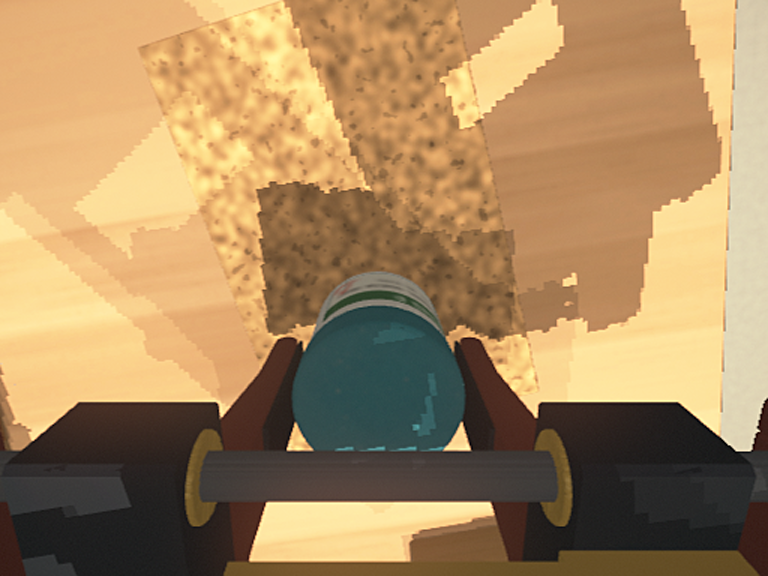

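>>> move_arm --increments '[255,0,0,6,0,255,0,0,9,0,255,0,0,10,0,255,0,0,10,0,0,0,0,10,0,0,0,0,10,0,0,0,0,10,0,0,0,0,10,0,0,0,0,-20,0,0,0,0,-70,0,0,0,0,-90,0]'

```text
t: 9.62
ee_pos: [546.0, 335.3, 119.2]
orientation: [0.257, 3.13, 0.0]
ft_force: [0.5, 0.5, 0.1]
width: 87.6
```

Run:
```python
from h import *
o=ctrl.get_obs();print(o["ee_pos"],o["ft_force"],o["width"],o["t"])
c=cam("wrist");crop(c,"w7.png",0,0,512,384,1.5);go(500,96,114,81)
```

```text
[545.96489816 335.340675   119.24496868] [0.45701689 0.50206763 0.07354862] 87.57363513479226 9.625
inc dxyz [   7.  -244.1    6.4] yaw -0.4 | q6 -0.875 t 9.675
```

View pics/w7.png

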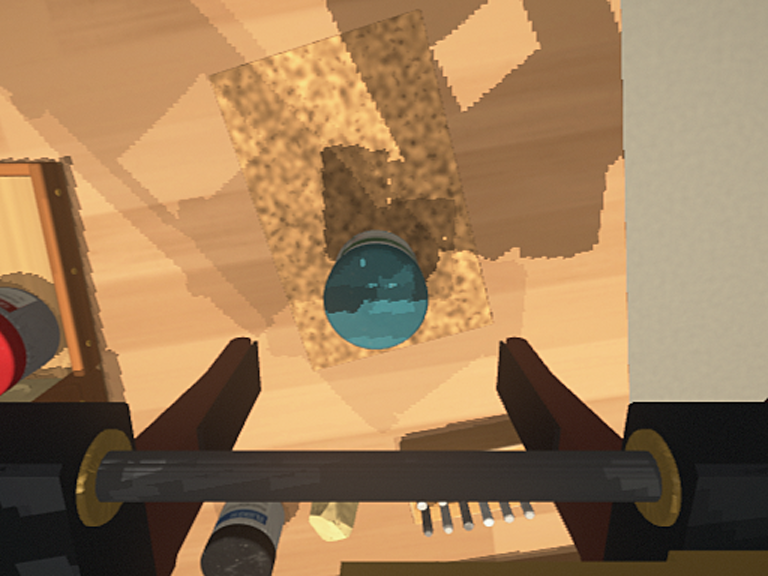

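>>> move_arm --increments '[0,3,-45,5,0,0,6,-100,5,0,0,9,-155,5,0,0,12,-205,5,0,0,15,-240,5,0,0,15,-245,5,0,0,15,-245,5,0]'

```text
t: 10.55
ee_pos: [492.1, 96.7, 114.9]
orientation: [0.258, 3.129, 0.002]
ft_force: [-1.0, 0.7, -0.1]
width: 88.0
```

Run:
```python
from h import *
o=ctrl.get_obs();print(o["ee_pos"],o["ft_force"],o["width"],o["t"])
c=cam("wrist");crop(c,"w8.png",0,0,512,384,1.5)
import pickle;pickle.dump(c,open("w8.pkl","wb"))
```

```text
[492.0762733   96.66463106 114.91450835] [-0.98584816  0.66227454 -0.14579058] 87.95114262627216 10.55
```

View pics/w8.png

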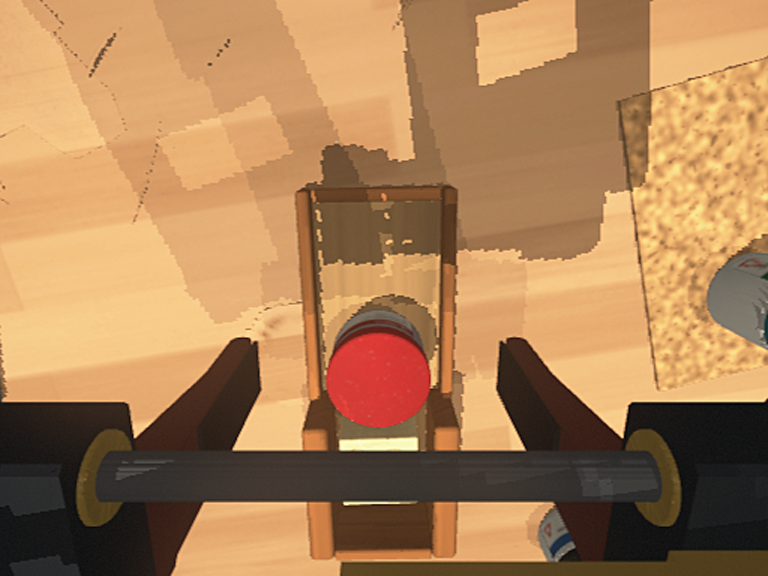

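Run:
```python
from h import *
import pickle
c=pickle.load(open("w8.pkl","rb"));q=lambda u,v,z:ray(c,u/1.5,v/1.5,z).round(1)
print(q(379,380,54),q(327,380,54),q(431,380,54),q(379,332,54),q(379,428,54))
d=[q(297,188,14),q(457,188,14),q(310,557,56),q(456,557,56)];print(d,(d[0]+d[1])/2,(d[2]+d[3])/2)
go(544.5,88.5,2,81)
```

```text
[543.5  89.2] [538.6  59.4] [548.5 118.9] [514.1  94. ] [574.8  84. ]
[array([430.7,  58.2]), array([446.3, 152.6]), array([660.4,  24.5]), array([676.1, 118.1])] [438.5 105.4] [668.25  71.3 ]
inc dxyz [-52.7  -0.3 113.2] yaw -0.4 | q6 -1.238 t 10.6
```

>>> move_arm --increments '[0,-30,0,10,0,0,-52,0,40,0,0,-52,0,75,0,0,-52,0,100,0,0,-52,0,110,0,0,-52,0,114,0,0,-52,0,114,0,255,-52,0,114,0,255,-52,0,114,0,255,-52,0,114,0,255,-52,0,114,0,255,-52,0,114,0]'

```text
t: 12.1
ee_pos: [544.2, 88.8, 1.6]
orientation: [0.256, 3.128, 0.003]
ft_force: [-1.2, -0.7, 5.7]
width: 61.0
```

Run:
```python
from h import *
o=ctrl.get_obs();print(o["ee_pos"],o["ft_force"],o["width"],o["t"])
go(463,326,100,81)
```

```text
[544.17158361  88.83325281   1.60196082] [-1.20834425 -0.70365045  5.73265475] 61.048830715689014 12.1
inc dxyz [118.4 221.  -98.3] yaw -0.4 | q6 -1.269 t 12.1
```

>>> move_arm --increments '[255,0,0,-30,0,255,0,0,-65,0,255,20,30,-80,0,255,45,75,-80,0,255,70,120,-80,0,255,95,170,-80,0,255,112,205,-80,0,255,118,221,-70,0,255,118,221,-45,0,255,118,221,-22,0,255,118,221,-8,0,255,118,221,-3,0]'

```text
t: 13.6
ee_pos: [463.3, 325.2, 3.5]
orientation: [0.257, 3.129, 0.001]
ft_force: [-0.2, -0.1, -0.7]
width: 61.2
```

Run:
```python
from h import *
o=ctrl.get_obs();print(o["ee_pos"],o["ft_force"],o["width"],o["t"])
```

```text
[463.31847637 325.17475858   3.49550744] [-0.21768373 -0.07644617 -0.69483941] 61.190805244123304 13.6
```

>>> move_arm --increments '[255,0,0,3,0,255,0,0,4,0,255,0,0,4,0,0,0,0,4,0,0,0,0,4,0,0,0,0,4,0,0,0,0,4,0,0,0,0,-25,0,0,0,0,-70,0,0,0,0,-115,0,0,0,0,-120,0]'

```text
t: 14.98
ee_pos: [465.1, 326.5, 126.8]
orientation: [0.257, 3.125, 0.007]
ft_force: [0.1, -0.9, -0.4]
width: 87.6
```

Run:
```python
from h import *
o=ctrl.get_obs();print(o["ee_pos"],o["ft_force"],o["width"],o["t"])
c=cam("wrist");crop(c,"w9.png",0,0,512,384,1.2);go(520,94,150,81)
t=cam("top");crop(t,"t9.png",110,130,310,270,3)
```

```text
[465.06559801 326.45868792 126.79613233] [ 0.09837918 -0.88327336 -0.37648457] 87.56529411062633 14.975
inc dxyz [ -93.  -219.6  -24.8] yaw -0.4 | q6 -0.815 t 15.025
```

View pics/w9.png

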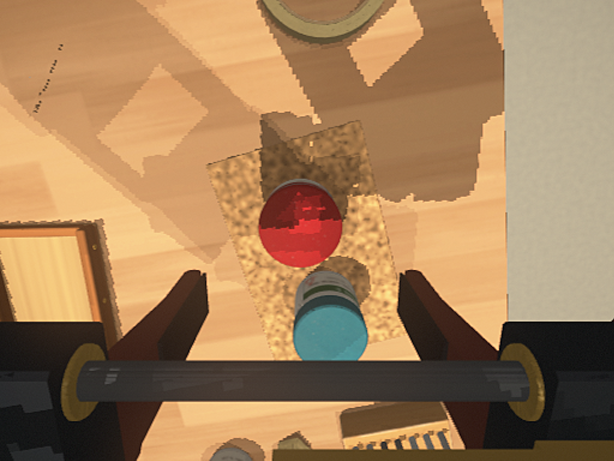

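View pics/t9.png

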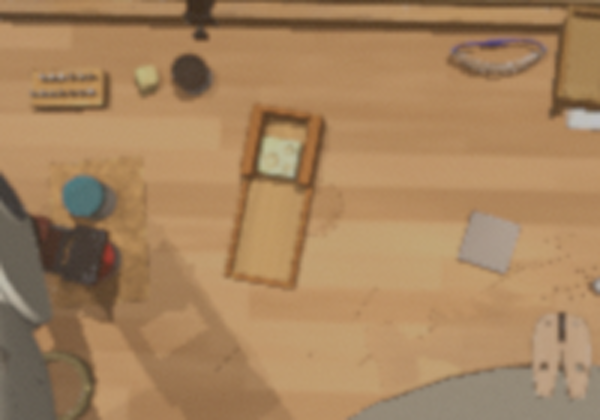

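Run:
```python
from h import *
go(450,102,240,83)
```

```text
inc dxyz [ -23.6 -222.3 -116.3] yaw -2.4 | q6 -0.815 t 15.075
```

>>> move_arm --increments '[0,0,-30,-50,0,0,-5,-80,-90,-2,0,-10,-130,-116,-2,0,-18,-180,-116,-2,0,-24,-215,-116,-2,0,-24,-222,-116,-2,0,-24,-222,-116,-2,0,-24,-222,-116,-2]'

```text
t: 16.08
ee_pos: [450.4, 103.2, 239.2]
orientation: [0.201, 3.133, 0.002]
ft_force: [0.3, -0.1, 0.4]
width: 87.7
```

Run:
```python
from h import *
o=ctrl.get_obs();print(o["ee_pos"],o["ft_force"],o["width"],o["t"])
c=cam("wrist");crop(c,"w10.png",200,120,320,300,3.3)
import pickle;pickle.dump(c,open("w10.pkl","wb"))
```

```text
[450.3644879  103.15918794 239.15324226] [ 0.27083099 -0.0860057   0.41327975] 87.70247776565428 16.075
```

View pics/w10.png

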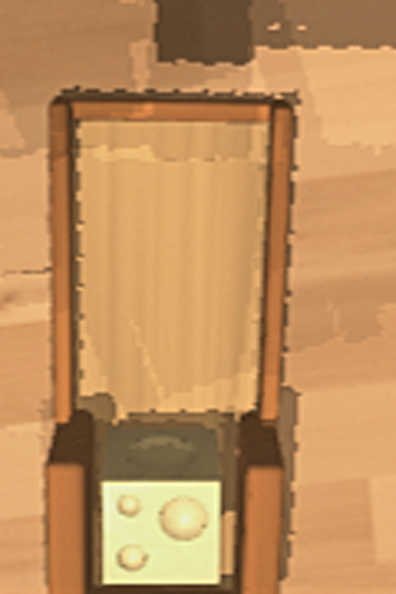

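Run:
```python
from h import *
import pickle
c=pickle.load(open("w10.pkl","rb"));q=lambda u,v,z:ray(c,200+u/3.3,120+v/3.3,z)
k=np.array([q(*a,54) for a in[(101,482),(220,480),(222,582),(105,584)]]);print(k.round(1),k.mean(0))
ang=lambda a,b:np.degrees(np.arctan2(*(b-a)[::-1]))
print(ang(k[0],k[3]),ang(k[1],k[2]),ang(k[0],k[1])-90,ang(k[3],k[2])-90)
go(605.5,80.5,120,-7)
```

```text
[[579.7  58.8]
 [584.9 106. ]
 [631.4 101.4]
 [626.2  53.6]] [605.54065679  79.9543671 ]
-6.364608963197592 -5.560025902629543 -6.278952572825915 -6.237512597908051
inc dxyz [-156.5   -2.9  119.6] yaw 89.7 | q6 -1.244 t 16.125
```

>>> move_arm --increments '[70,-20,0,10,10,70,-50,0,30,20,70,-85,0,60,30,70,-120,-1,90,40,70,-145,-2,110,50,70,-157,-3,120,60,70,-157,-3,120,70,70,-157,-3,120,80,70,-157,-3,120,89,70,-157,-3,120,89,70,-157,-3,120,89]'

```text
t: 17.5
ee_pos: [605.9, 81.0, 119.4]
orientation: [2.336, 2.1, 0.003]
ft_force: [-0.5, 0.8, 0.2]
width: 63.8
```

Run:
```python
from h import *
o=ctrl.get_obs();print(o["ee_pos"],o["ft_force"],o["width"],o["t"],o["qpos"].round(2))
c=cam("wrist");crop(c,"w11.png",0,0,512,384,1.5)
s=cam("scene");crop(s,"s11.png",130,150,310,290,4)
import pickle;pickle.dump(c,open("w11.pkl","wb"));go(606,80,20,-6.5)
```

```text
[605.9287097   80.97332517 119.37601511] [-0.48611753  0.77223258  0.16796407] 63.81749180211528 17.5 [0.11 0.49 1.71 0.   0.94 0.22]
inc dxyz [-0.8 -0.1 99.5] yaw 0.3 | q6 0.22 t 17.6
```

View pics/w11.png

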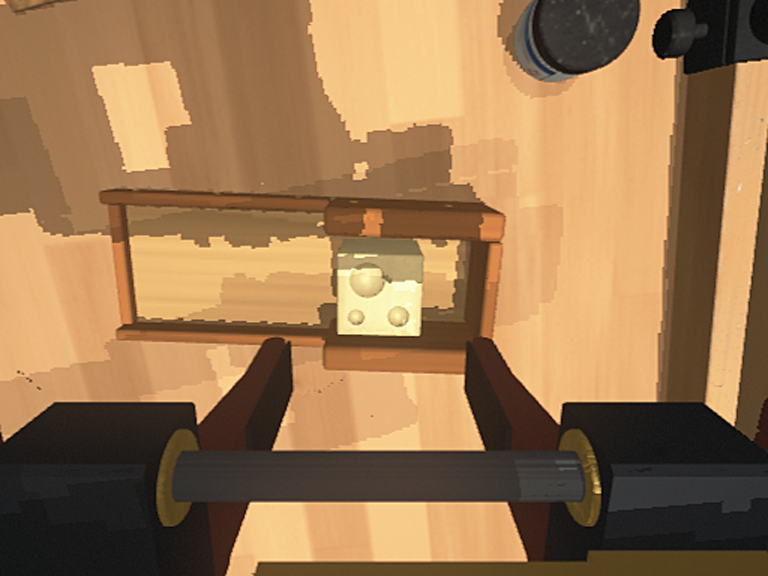

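View pics/s11.png

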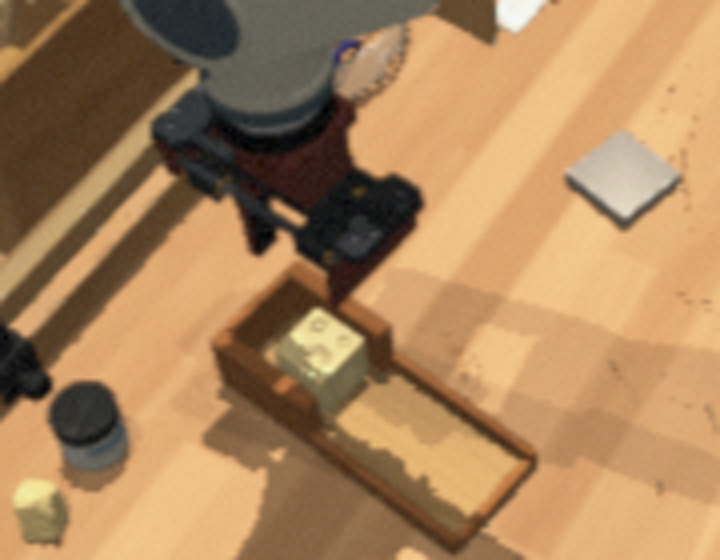

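>>> move_arm --increments '[70,-1,0,30,0,70,-1,0,55,0,70,-1,0,70,0,70,-1,0,78,0,70,-1,0,80,0]'

```text
t: 18.23
ee_pos: [606.1, 79.8, 39.4]
orientation: [2.338, 2.098, 0.003]
ft_force: [0.1, -0.0, -0.2]
width: 63.8
```

Run:
```python
from h import *
o=ctrl.get_obs();print(o["ee_pos"],o["ft_force"],o["width"],o["t"],o["qpos"].round(2))
c=cam("wrist");crop(c,"w12.png",0,0,512,384,1.5)
s=cam("scene");crop(s,"s12.png",160,190,270,280,7)
```

```text
[606.13447868  79.82346038  39.41484359] [ 0.13519684 -0.024709   -0.19735892] 63.80911540929554 18.225 [0.11 0.6  1.75 0.   0.79 0.22]
```

View pics/w12.png

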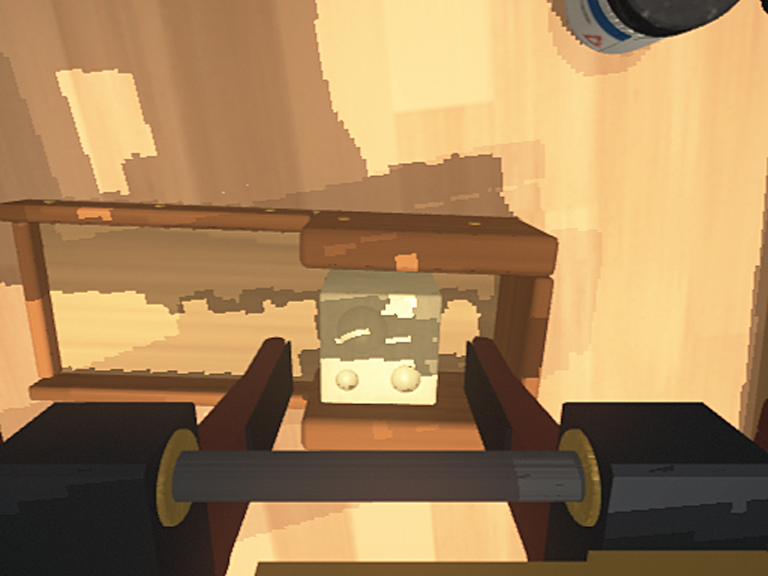

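View pics/s12.png

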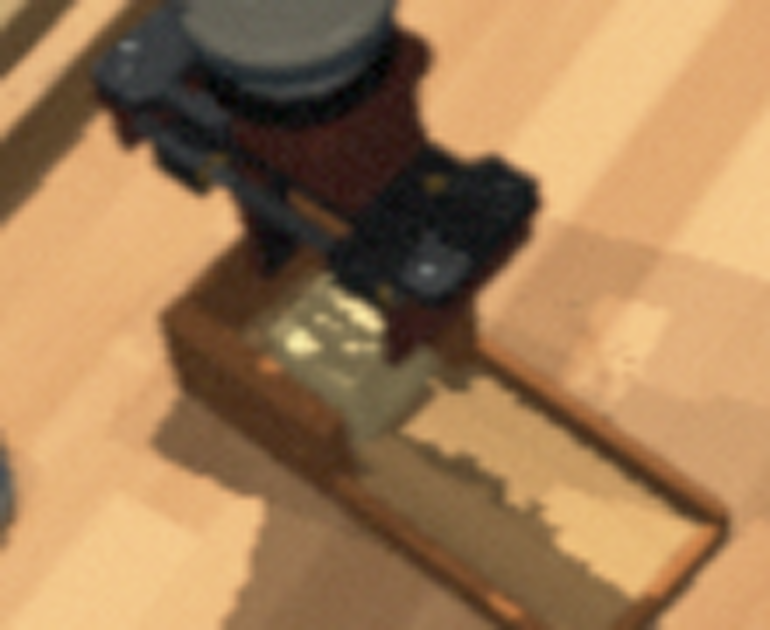

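>>> move_arm --increments '[70,0,0,15,0,70,0,0,28,0,70,0,0,38,0,70,0,0,45,0,70,0,0,45,0]'

```text
t: 18.95
ee_pos: [606.0, 79.8, -5.9]
orientation: [2.338, 2.098, 0.003]
ft_force: [-0.2, -0.5, -0.6]
width: 63.6
```

>>> move_arm --increments '[255,0,0,0,0,255,0,0,0,0,255,0,0,0,0,255,0,0,0,0,255,0,0,-5,0,255,0,0,-12,0,255,0,0,-12,0]'

```text
t: 19.82
ee_pos: [606.0, 79.8, 6.4]
orientation: [2.338, 2.098, 0.003]
ft_force: [-0.6, -0.2, -8.5]
width: 48.1
```

Run:
```python
from h import *
o=ctrl.get_obs();print(o["ee_pos"],o["ft_force"],o["width"],o["t"],o["qpos"].round(2))
c=cam("wrist");crop(c,"w13.png",0,0,512,384,1.5)
s=cam("scene");crop(s,"s13.png",160,190,270,280,7)
```

```text
[606.00456297  79.82268727   6.44137318] [-0.58081672 -0.16284135 -8.54750436] 48.11796531162041 19.825 [0.11 0.66 1.75 0.   0.73 0.22]
```

View pics/w13.png

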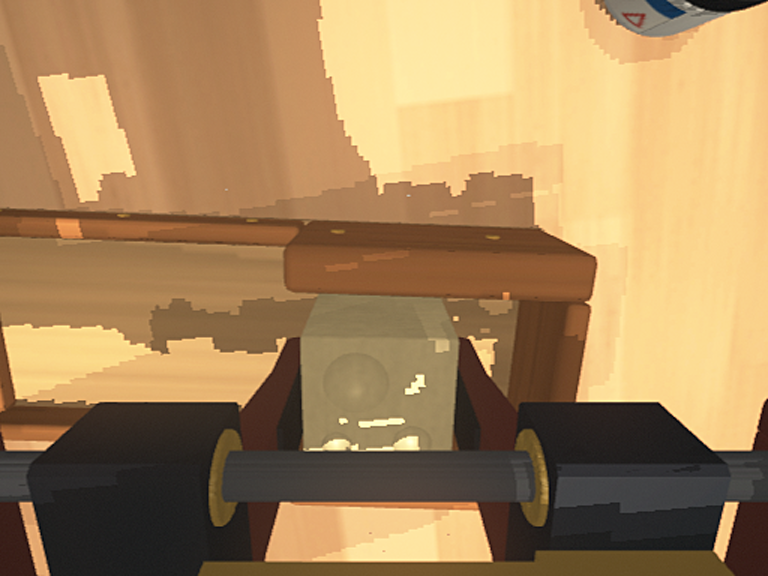

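View pics/s13.png

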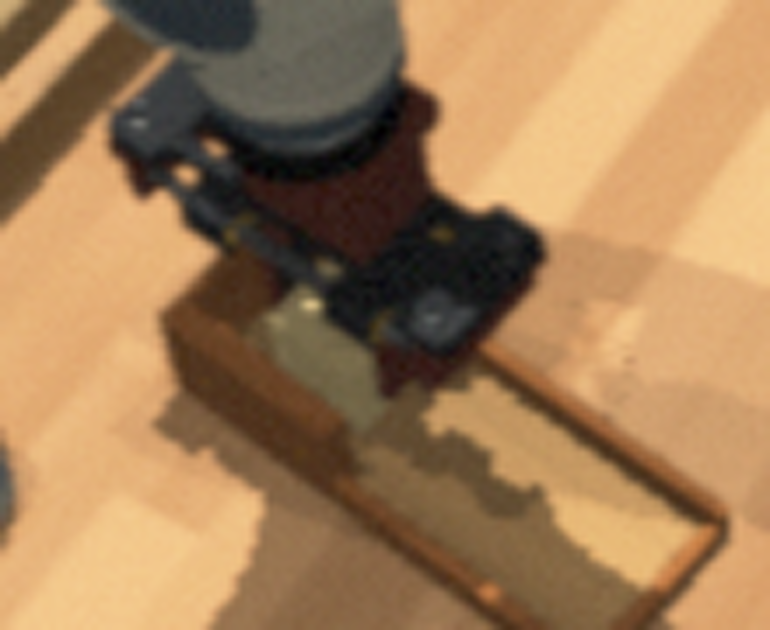

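Run:
```python
from h import *
go(510,-120,120,-16.5);go(502,-206,50,-16.5)
```

```text
inc dxyz [-208.8  -73.6 -114.2] yaw 10.3 | q6 0.218 t 19.925
inc dxyz [-295.3  -72.4  -44.3] yaw 10.3 | q6 0.218 t 19.925
```

>>> move_arm --increments '[255,0,0,-30,0,255,0,0,-70,0,255,0,0,-105,0,255,-30,-10,-114,2,255,-70,-25,-114,4,255,-115,-40,-114,6,255,-160,-56,-114,8,255,-195,-68,-114,10,255,-208,-73,-114,10,255,-209,-73,-114,10,255,-209,-73,-114,10]'

```text
t: 21.3
ee_pos: [511.1, -119.6, 119.8]
orientation: [-2.511, -1.887, -0.003]
ft_force: [0.3, 0.6, -8.9]
width: 47.8
```

Run:
```python
from h import *
o=ctrl.get_obs();print(o["ee_pos"],o["ft_force"],o["width"],o["t"],o["qpos"].round(2))
c=cam("wrist");crop(c,"w14.png",0,0,512,384,1.5)
import pickle;pickle.dump(c,open("w14.pkl","wb"))
```

```text
[ 511.13281618 -119.56461081  119.80236059] [ 0.33477684  0.59262782 -8.85913554] 47.82979832139386 21.3 [-0.25  0.38  1.9   0.    0.86  0.03]
```

View pics/w14.png

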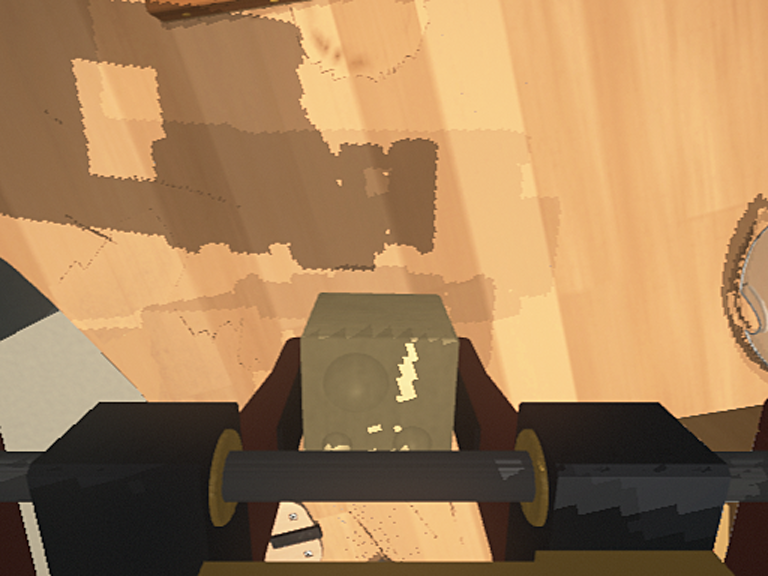

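>>> move_arm --increments '[255,-40,5,-20,0,255,-90,15,-30,0,255,-135,25,-30,0,255,-150,28,-30,0,255,-150,28,-30,0]'

```text
t: 21.98
ee_pos: [496.5, -271.2, 149.2]
orientation: [-2.511, -1.887, -0.003]
ft_force: [-0.3, 1.1, -7.1]
width: 47.6
```

Run:
```python
from h import *
o=ctrl.get_obs();print(o["ee_pos"],o["ft_force"],o["width"],o["t"],o["qpos"].round(2))
c=cam("wrist");crop(c,"w15.png",0,0,512,384,1.5)
import pickle;pickle.dump(c,open("w15.pkl","wb"))
```

```text
[ 496.5290405  -271.18425111  149.1960321 ] [-0.29396439  1.14131463 -7.0557552 ] 47.55500817882507 21.975 [-0.52  0.39  1.8   0.    0.95 -0.24]
```

View pics/w15.png

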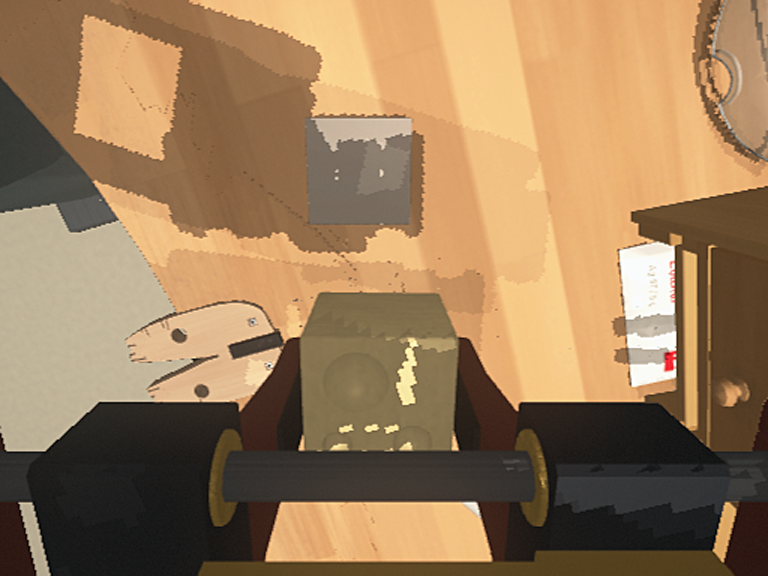

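Run:
```python
from h import *
import pickle
c=pickle.load(open("w15.pkl","rb"));q=lambda u,v,z:ray(c,u/1.5,v/1.5,z)
k=np.array([q(*a,15) for a in[(306,116),(411,118),(411,223),(307,223)]]);print(k.round(1),k.mean(0))
ang=lambda a,b:np.degrees(np.arctan2(*(b-a)[::-1]))
print(ang(k[3],k[0])-90,ang(k[2],k[1])-90,ang(k[0],k[1]),ang(k[3],k[2]))
go(501,-207,60,-16.4);go(501,-207,5,-16.4)
```

```text
[[ 479.  -164.9]
 [ 543.3 -184.7]
 [ 525.8 -249.9]
 [ 457.8 -230.2]] [ 501.46752921 -207.41445291]
-17.921830050338542 -15.016672995482239 -17.14012869556397 -16.11069026397318
inc dxyz [ 61.9 -13.1  89.2] yaw 0.3 | q6 -0.241 t 22.025
inc dxyz [ 61.8 -13.1 144.2] yaw 0.3 | q6 -0.241 t 22.025
```

>>> move_arm --increments '[255,25,-5,10,0,255,55,-12,30,0,255,62,-13,65,0,255,62,-13,100,0,255,62,-13,122,0,255,62,-13,134,0,255,62,-13,139,0,255,62,-13,139,0]'

```text
t: 23.02
ee_pos: [501.6, -206.6, 10.6]
orientation: [-2.51, -1.888, -0.003]
ft_force: [-0.3, -0.6, -7.4]
width: 47.6
```

Run:
```python
from h import *
o=ctrl.get_obs();print(o["ee_pos"],o["ft_force"],o["width"],o["t"],o["qpos"].round(2))
c=cam("wrist");crop(c,"w16.png",130,130,400,330,2.8);go(501.5,-207,4,-16.5)
```

```text
[ 501.59154377 -206.6318582    10.61517778] [-0.33724194 -0.6187286  -7.4261346 ] 47.607629469651776 23.025 [-0.41  0.58  1.91  0.    0.65 -0.14]
inc dxyz [-0.2 -0.2  6.9] yaw 0.4 | q6 -0.136 t 23.075
```

View pics/w16.png

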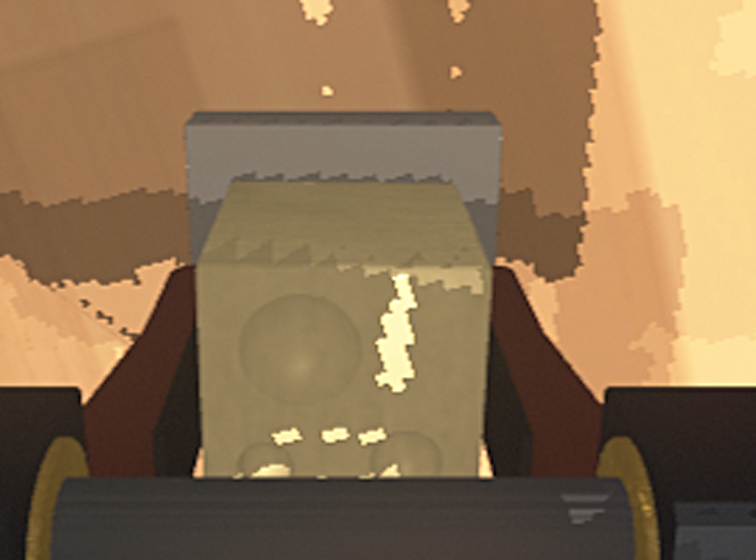

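>>> move_arm --increments '[255,0,0,3,0,255,0,0,5,0,255,0,0,6,0,255,0,0,6,0]'

```text
t: 23.58
ee_pos: [501.7, -206.9, 4.9]
orientation: [-2.51, -1.888, -0.004]
ft_force: [0.8, -0.2, -8.2]
width: 48.0
```

>>> move_arm --increments '[255,0,0,1,0,255,0,0,1.4,0]'

```text
t: 23.82
ee_pos: [501.7, -206.9, 3.4]
orientation: [-2.51, -1.888, -0.004]
ft_force: [-0.6, 0.1, -6.9]
width: 47.8
```

Force has eased slightly, so the cube is right at contact. Releasing to a modest opening, then rising.

>>> move_arm --increments '[255,0,0,0.5,0,70,0,0,0.5,0,70,0,0,0.5,0,70,0,0,0.5,0,70,0,0,-15,0,70,0,0,-50,0,70,0,0,-95,0,0,-60,10,-130,0,0,-60,10,-140,0,0,-60,10,-140,0]'

```text
t: 25.08
ee_pos: [494.8, -268.1, 144.6]
orientation: [2.511, 1.886, 0.005]
ft_force: [-0.7, -0.0, 0.0]
width: 87.1
```

Run:
```python
from h import *
o=ctrl.get_obs();print(o["ee_pos"],o["ft_force"],o["width"],o["t"],o["qpos"].round(2))
c=cam("wrist");crop(c,"w17.png",0,0,512,384,1.5)
import pickle;pickle.dump(c,open("w17.pkl","wb"))
t=cam("top");crop(t,"t17.png",110,130,310,270,3)
```

```text
[ 494.75667834 -268.06460758  144.62662148] [-0.71841582 -0.00540319  0.03315966] 87.1258073297594 25.075 [-0.52  0.39  1.81  0.    0.94 -0.24]
```

View pics/w17.png

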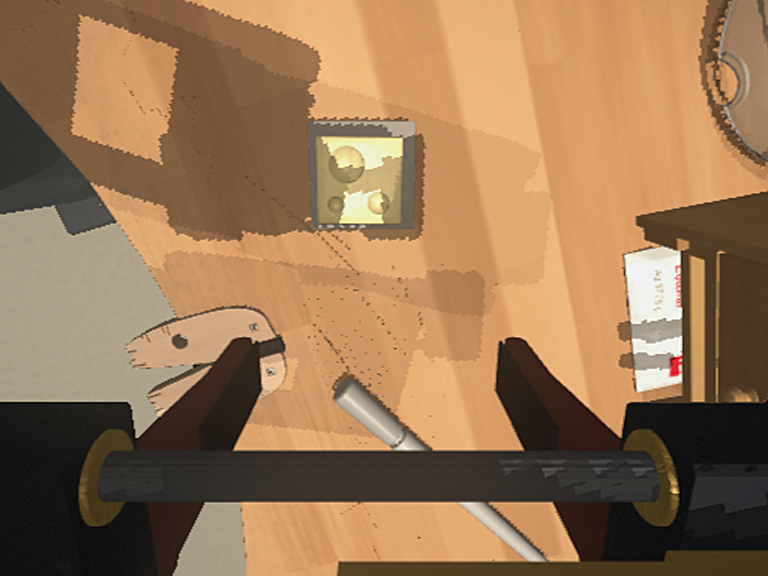

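View pics/t17.png

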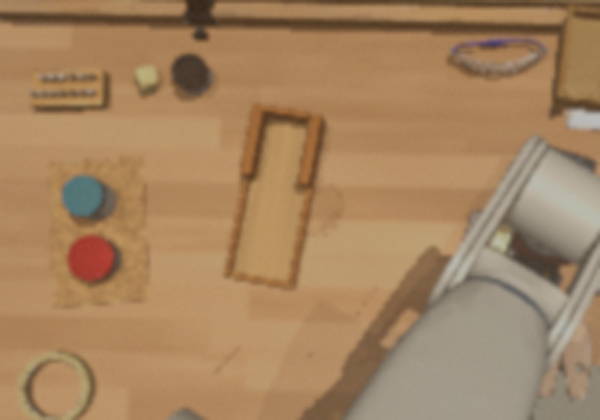

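Run:
```python
from h import *
import pickle
c=pickle.load(open("w17.pkl","rb"));crop(c,"w17c.png",195,70,295,170,7)
```

```text
(no output)
```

View pics/w17c.png

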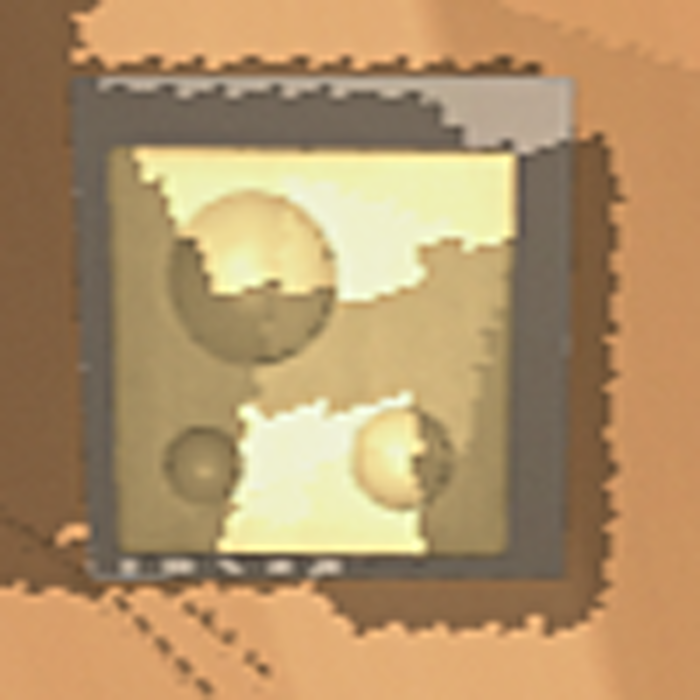

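Run:
```python
from h import *
import pickle
c=pickle.load(open("w17.pkl","rb"));q=lambda u,v,z:ray(c,195+u/7,70+v/7,z)
a=np.array([q(*p,63) for p in[(107,148),(517,150),(507,555),(118,553)]]);b=np.array([q(*p,15) for p in[(72,78),(572,78),(567,578),(92,578)]])
print(a.round(1),a.mean(0),b.mean(0))
go(463.5,326.4,120,81); go(480,330,150,81)
```

```text
[[ 485.2 -178.6]
 [ 531.  -192.1]
 [ 517.4 -237.4]
 [ 471.7 -223.9]] [ 501.32493951 -207.99745199] [ 501.54098682 -208.14988469]
inc dxyz [ 561.2 -193.5   24.4] yaw 82.9 | q6 -0.239 t 25.175
inc dxyz [ 569.3 -178.6   -5.6] yaw 82.9 | q6 -0.239 t 25.175
```

>>> move_arm --increments '[0,20,-6,-10,-8,0,65,-20,-10,-16,0,115,-36,-10,-24,0,167,-52,-10,-33,0,220,-69,-10,-42,0,275,-86,-10,-51,0,330,-104,-10,-60,0,385,-121,-10,-69,0,440,-138,-10,-78,0,495,-155,-8,-87,0,545,-171,-6,-97,0,569,-179,-6,-97]'

```text
t: 26.68
ee_pos: [477.3, 332.6, 148.6]
orientation: [-0.241, -3.13, -0.002]
ft_force: [0.1, -0.3, -0.8]
width: 88.0
```

Run:
```python
from h import *
o=ctrl.get_obs();print(o["ee_pos"],o["ft_force"],o["width"],o["t"],o["qpos"].round(2))
go(425,326,150,81)
```

```text
[477.26222867 332.63388971 148.56267212] [ 0.12706896 -0.34719057 -0.81860774] 88.00218124477485 26.675 [ 0.59  0.41  1.76  0.    0.97 -0.83]
inc dxyz [ 50.6 -14.5  -1.3] yaw 0.2 | q6 -0.833 t 26.675
```

Run:
```python
from h import *
c=cam("wrist");crop(c,"w18.png",0,0,512,384,1.5)
import pickle;pickle.dump(c,open("w18.pkl","wb"))
```

```text
(no output)
```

View pics/w18.png

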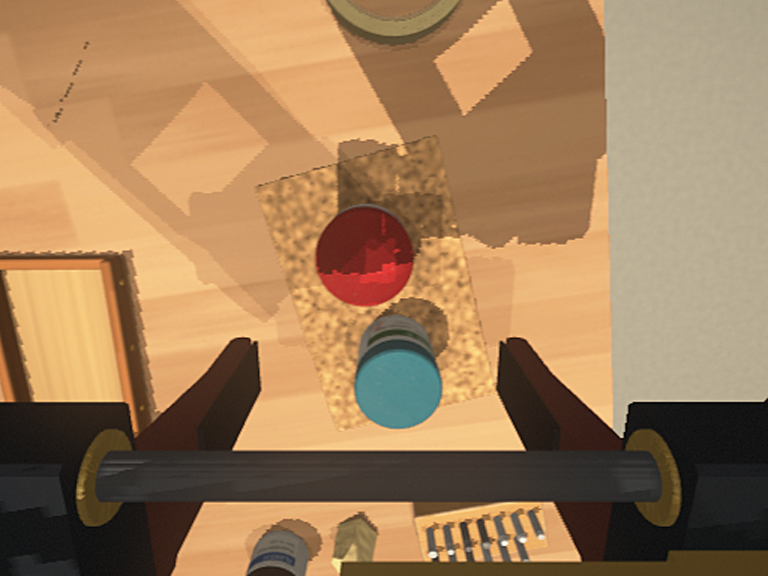

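Run:
```python
from h import *
import pickle
c=pickle.load(open("w18.pkl","rb"));q=lambda u,v,z:ray(c,u/1.5,v/1.5,z)
print("wide",q(365,258,51),"tall",q(399,387,73))
go(464.5,326,-0.5,81)
```

```text
wide [463.59799655 327.05227132] tall [542.30410331 336.11352382]
inc dxyz [ 11.2 -10.8 149.3] yaw 0.1 | q6 -0.83 t 26.725
```

>>> move_arm --increments '[0,12,-11,30,0,0,12,-11,75,0,0,12,-11,115,0,0,12,-11,137,0,0,12,-11,147,0,0,12,-11,149,0,0,12,-11,149,0,255,12,-11,149,0,255,12,-11,149,0,255,12,-11,149,0,255,12,-11,149,0,255,12,-11,149,0]'

```text
t: 28.22
ee_pos: [463.9, 326.0, 0.2]
orientation: [-0.243, -3.131, -0.005]
ft_force: [-0.5, -1.6, 6.4]
width: 61.3
```

Run:
```python
from h import *
o=ctrl.get_obs();print(o["ee_pos"],o["ft_force"],o["width"],o["t"],o["qpos"].round(2))
go(544.2,88.8,1.6,81.3)
```

```text
[4.63918995e+02 3.26018275e+02 1.92477653e-01] [-0.51750269 -1.57528182  6.44705395] 61.253610414344635 28.225 [ 0.59  0.62  1.85  0.01  0.66 -0.83]
inc dxyz [-115.9 -222.    -2.3] yaw -0.2 | q6 -0.831 t 28.225
```

>>> move_arm --increments '[255,0,0,-30,0,255,0,0,-65,0,255,-20,-40,-80,0,255,-46,-90,-80,0,255,-72,-140,-80,0,255,-98,-190,-80,0,255,-112,-215,-80,0,255,-116,-222,-75,0,255,-116,-222,-50,0,255,-116,-222,-35,0,255,-116,-222,-35,0]'

```text
t: 29.6
ee_pos: [542.9, 89.2, 32.9]
orientation: [-0.241, -3.128, -0.004]
ft_force: [-0.2, -0.7, -0.9]
width: 61.0
```

Run:
```python
from h import *
o=ctrl.get_obs();print(o["ee_pos"],o["ft_force"],o["width"],o["t"],o["qpos"].round(2))
c=cam("wrist");crop(c,"w19.png",0,0,512,384,1.5)
go(544.2,88.8,2.6,81.3)
```

```text
[542.91240014  89.2260725   32.9043503 ] [-0.19474817 -0.68866356 -0.8735522 ] 61.04953532390962 29.6 [ 0.14  0.55  1.88  0.01  0.71 -1.28]
inc dxyz [-0.7 -0.5 31.1] yaw -0.1 | q6 -1.282 t 29.65
```

View pics/w19.png

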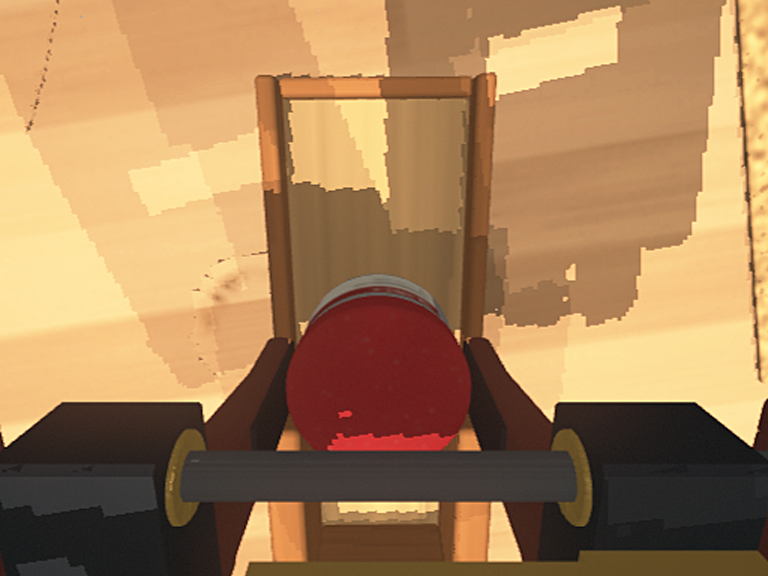

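>>> move_arm --increments '[255,-1,0,12,0,255,-1,0,22,0,255,-1,0,27,0,255,-1,0,29,0,255,-1,0,29,0]'

```text
t: 30.28
ee_pos: [544.6, 89.2, 4.7]
orientation: [-0.241, -3.129, -0.005]
ft_force: [0.5, 1.0, -1.5]
width: 61.2
```

>>> move_arm --increments '[255,0,0,1.5,0,255,0,0,1.5,0,0,0,0,1.5,0,0,0,0,1.5,0,0,0,0,1.5,0,0,0,0,1.5,0,0,0,0,-25,0,0,0,0,-70,0,0,40,0,-110,0,0,55,0,-115,0,0,55,0,-115,0]'

```text
t: 31.65
ee_pos: [490.0, 97.3, 119.8]
orientation: [-0.24, -3.129, -0.004]
ft_force: [0.1, 0.6, -0.3]
width: 87.8
```

Run:
```python
from h import *
o=ctrl.get_obs();print(o["ee_pos"],o["ft_force"],o["width"],o["t"],o["qpos"].round(2))
c=cam("wrist");crop(c,"w20.png",0,0,512,384,1.5)
import pickle;pickle.dump(c,open("w20.pkl","wb"))
go(543,335.5,125,81);go(543,335.5,17,81)
```

```text
[489.98027881  97.34382462 119.80673294] [ 0.13285241  0.5906978  -0.25207181] 87.79926748439863 31.65 [ 0.17  0.35  1.96  0.    0.84 -1.25]
inc dxyz [-15.3 243.5  -5.1] yaw 0.2 | q6 -1.251 t 31.7
inc dxyz [-15.7 243.2 102.9] yaw 0.2 | q6 -1.251 t 31.7
```

View pics/w20.png

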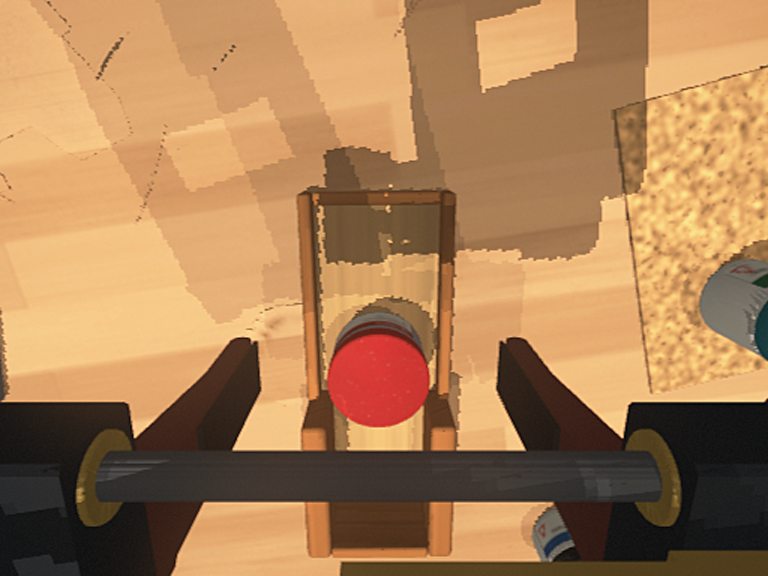

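>>> move_arm --increments '[0,-3,40,-10,0,0,-7,95,-10,0,0,-11,150,-10,0,0,-15,205,-5,0,0,-17,236,0,0,0,-17,243,20,0,0,-17,243,55,0,0,-17,243,85,0,0,-17,243,99,0,0,-17,243,103,0,0,-17,243,103,0]'

```text
t: 33.08
ee_pos: [544.7, 334.9, 17.1]
orientation: [-0.241, -3.129, -0.005]
ft_force: [0.8, 0.1, 1.0]
width: 87.7
```

>>> move_arm --increments '[255,0,0,0,0,255,0,0,0,0,255,0,0,0,0,255,0,0,0,0,255,0,0,0,0]'

```text
t: 33.7
ee_pos: [544.9, 335.0, 17.5]
orientation: [-0.241, -3.13, -0.005]
ft_force: [-0.6, -1.3, 3.9]
width: 55.1
```

Run:
```python
from h import *
o=ctrl.get_obs();print(o["ee_pos"],o["ft_force"],o["width"],o["t"],o["qpos"].round(2))
go(478.2,94.9,18.8,81.3)
```

```text
[544.85705823 334.98680103  17.47872241] [-0.64452855 -1.28991485  3.92424862] 55.075115991267644 33.7 [ 0.53  0.67  1.68  0.01  0.79 -0.89]
inc dxyz [  29.1 -247.5   -2. ] yaw -0.1 | q6 -0.89 t 33.7
```

>>> move_arm --increments '[255,0,0,-30,0,255,0,0,-70,0,255,3,-20,-100,0,255,9,-65,-100,0,255,15,-115,-100,0,255,20,-165,-100,0,255,26,-215,-100,0,255,29,-240,-100,0,255,29,-247,-85,0,255,29,-247,-60,0,255,29,-247,-40,0,255,29,-247,-40,0]'

```text
t: 35.2
ee_pos: [477.1, 95.6, 54.8]
orientation: [-0.24, -3.126, -0.004]
ft_force: [0.3, 0.8, -1.4]
width: 55.2
```

Run:
```python
from h import *
o=ctrl.get_obs();print(o["ee_pos"],o["ft_force"],o["width"],o["t"],o["qpos"].round(2))
c=cam("wrist");crop(c,"w21.png",0,0,512,384,1.5)
go(478.2,94.9,20.5,81.3)
```

```text
[477.0714009   95.60269446  54.82711339] [ 0.32829634  0.80835451 -1.4400587 ] 55.24374329716524 35.2 [ 0.17  0.45  2.01  0.01  0.69 -1.25]
inc dxyz [-0.6 -0.8 35.3] yaw -0.1 | q6 -1.252 t 35.25
```

View pics/w21.png

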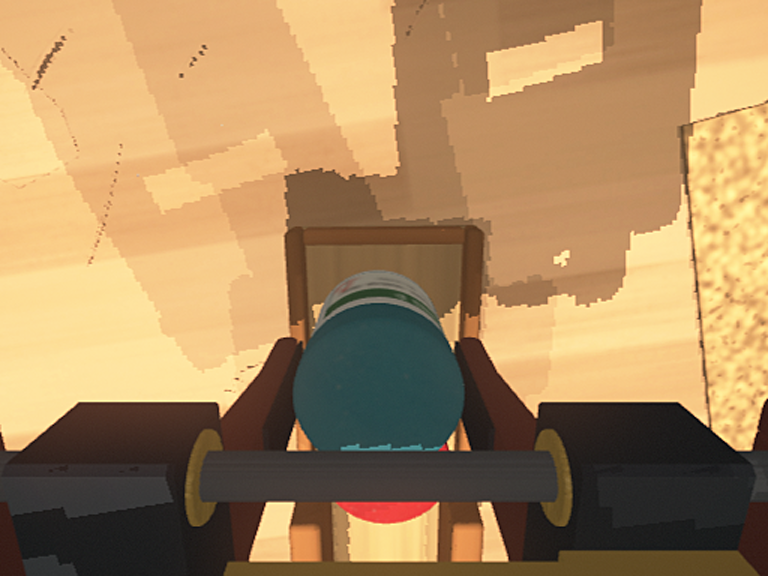

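>>> move_arm --increments '[255,0,0,15,0,255,0,0,26,0,255,0,0,32,0,255,0,0,33.5,0,255,0,0,33.5,0]'

```text
t: 35.88
ee_pos: [477.8, 95.8, 22.3]
orientation: [-0.24, -3.128, -0.004]
ft_force: [-0.0, -1.1, -1.1]
width: 54.9
```

>>> move_arm --increments '[255,0,0,1.5,0,255,0,0,1.8,0,0,0,0,1.8,0,0,0,0,1.8,0,0,0,0,1.8,0,0,0,0,1.8,0,0,0,0,-25,0,0,0,0,-70,0,0,0,0,-130,0,0,0,0,-180,0,0,0,0,-180,0]'

```text
t: 37.25
ee_pos: [481.3, 95.7, 206.2]
orientation: [0.24, 3.129, 0.008]
ft_force: [0.5, 0.1, -0.7]
width: 88.1
```

Run:
```python
from h import *
o=ctrl.get_obs();print(o["ee_pos"],o["ft_force"],o["width"],o["t"],o["qpos"].round(2))
c=cam("wrist");crop(c,"w22.png",0,0,512,384,1.5)
import pickle;pickle.dump(c,open("w22.pkl","wb"))
s=cam("scene");crop(s,"s22.png",130,170,310,290,4)
```

```text
[481.32972574  95.68888673 206.23925162] [ 0.54859773  0.06359878 -0.65071712] 88.06155510203726 37.25 [ 0.17  0.2   1.91  0.    1.02 -1.25]
```

View pics/w22.png

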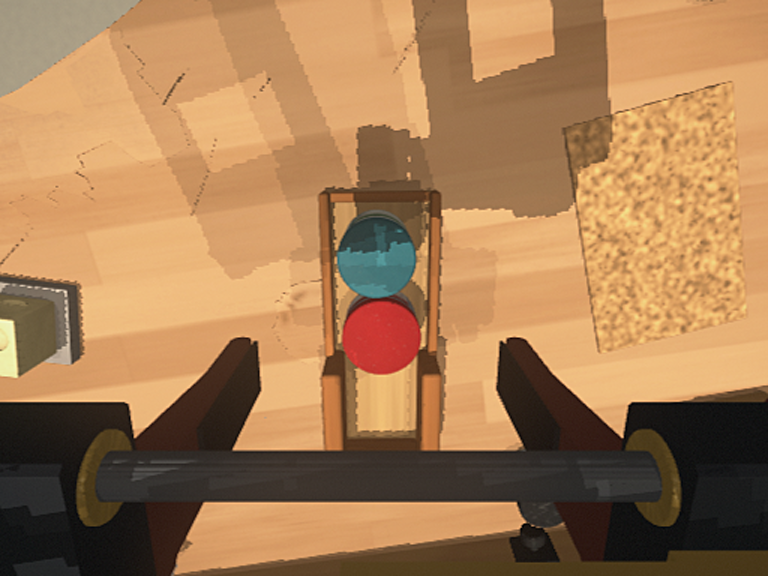

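View pics/s22.png

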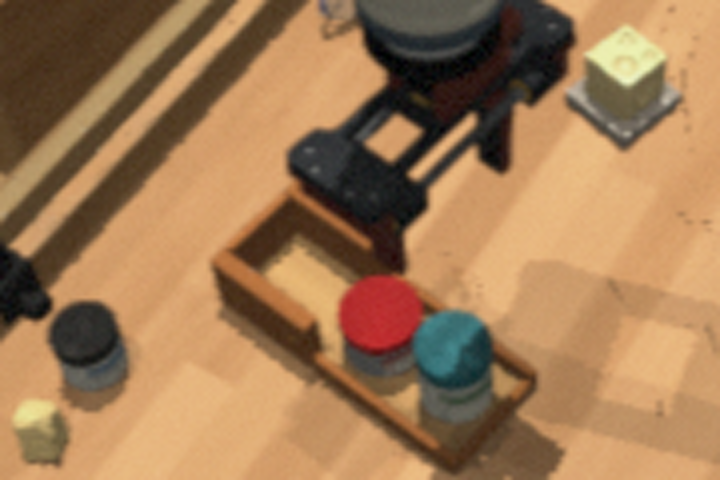

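Run:
```python
from h import *
import pickle
c=pickle.load(open("w22.pkl","rb"));q=lambda u,v,z:ray(c,u/1.5,v/1.5,z).round(1)
print("wide",q(381,335,54),"tall",q(377,260,76))
o=ctrl.get_obs();print(abs(o["qvel"]).max(),o["ft_force"])
print(ctrl.close_job())
```

```text
wide [541.9  89.8] tall [478.1  96.5]
0.03273645904856889 [-0.56404549 -0.24055302 -0.0950104 ]
the job is handed in; nothing more can be done
None
```

The job is done and handed in at about 37 s of the 112 s allowed. No verdict was reported. Both pots went to the cork mat, the brass cube went onto the leftmost steel plate, and both pots went back where they stood.

**Last checks from the cameras:**
- **Cube:** it was within about 1 mm of the plate's centre, same side up, and it looked square to the plate.
- **Pots:** both were upright and released, about 2 mm from where they started.
- **Bystanders:** the small pot and the wax looked unmoved.
- **Arm:** it was clear of everything, with about 0 N on the wrist.

**One thing disagreed:** the fingertips sit about 30 mm higher than the reported tool position. My first closing on the tall pot therefore passed over its lid. I pressed the lid lightly, about 23 N, to measure the offset. I used the corrected height from then on, and that pot was not visibly disturbed.

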